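# Put the paint pots back on their colours

### The arm

A 6-joint arm with a two-finger parallel gripper is mounted at the origin on the work surface. World frame = base frame: x ahead of the robot, y to its left, z up, the work surface at z = 0. Lengths are in mm, angles in degrees, forces in N, time in s.
With the tool pointing down it reaches from about 300 to 850 mm from the base axis. Payload 4.2 kg.
Tool frame: the origin (TCP) lies midway between the tips of the shut fingers; the grasp point (between the pads) lies pinch_z behind it (pinch_z is the distance from the TCP to the grasp point, in mm); z points along the fingers, y is the line along which they close (so a half turn about z gives the same grasp; the last joint's range is limited). The gripper opens to 91 mm and grips with 3 to 60 N. Pads are 32 mm wide; open, the fingers measure 118 mm over their backs; the gripper's body (76 mm by 178 mm) begins 60 mm behind the grasp point.
Start: joints at [-77.808, 18.312, 89.639, -0, 72.044, -1.146], TCP at [132.656, -559.505, 213.976] pointing down, gripper open.
Joint ranges: [-177.97, 177.97], [-48.28, 115.42], [12.27, 149.76], [-77.06, 257.06], [2.81, 150.46], [-146.56, 146.56]. Speed limits (degrees/s): [147.25, 147.25, 180, 180, 180, 180].

### API

Orientations are given as [roll, pitch, yaw] about the fixed x, y, z axes, in that order (R = Rz(yaw) Ry(pitch) Rx(roll)).
In Python, from workcell import state, grab_frame, job_done, masks_of, landmark_of, pinch_z gives the robot as it stands. The module is installed in compiled form; this text tells all that it offers.
- The arm moves only by the tool move_arm, never from a script. Its argument "plan" is a list of rows, each an object of numbers: "x", "y", "z": the shift along the tool's x, y, z in mm; "rx", "ry", "rz": the turn, a rotation vector about the tool's x, y, z in rad. A call has 1 to 10 rows; each row shifts and turns the commanded pose from where the row before left it, along the tool's axes as they then stand; what a row does not reach is not made up. A row lasts 1/10 s, in which the tool goes at most 50 mm and 8.59 degrees, less where a joint would pass 70% of its speed; a pose out of reach is approached as far as the arm can. A call is refused whole if a number of a shift passes 50 or a number of a turn 0.15, either way. A call with a gripper value outside its range is refused whole. "grip" is the opening, from 0 (shut) to 1 (fully open), set as the call begins (left out, the last holds). The fingers move at their own pace and stop on an object; "squeeze" is the grip in N (left out, the last holds). Time passes only in rows, so rows that do not move let the fingers close. It gives the time, the measured TCP pose, the force, the opening and the grip force at its end, in the units of the state.
- state(): the state, without advancing time (a new reading comes with each control period).
- grab_frame(name): name is "scene" or "side" or "wrist"; returns a dict with "img" (480x640x3 uint8, red, green, blue), "z_map" (480x640 float32, mm along the optical axis (not along the pixel's ray), 0 where there is no reading), "fx", "fy", "cx", "cy" (pixels), "rvec" (rotation vector, rad) and "tvec" (3), from world to camera coordinates, as OpenCV has them. Camera axes: x right, y down, z forward; pixel columns grow to the right and rows downward; lengths in mm; the calibration is good to about 2 mm. A picture is of the moment at which its call begins.
- job_done(): hands the job in; it is judged then, once.
Trained networks look in the newest picture that a camera, given by its name, has taken for a name from the list of things; names that differ only in an ending like _2 or _b are one class to them, and where a whole thing is asked for, a point or a joint stands for the part that bears it (a point fixed in the world has none). Each returns a list of dicts, best first, with "p" (0 to 1); they miss things now and then, are a little off and sometimes report something else, mostly with a low value. They report only what shows in the picture. A call takes as long as a camera call. They do not tell look-alikes from the thing itself.
- masks_of(camera, label): "pixels" (480x640 bool, what is visible of it) and "box" ([centre column, centre row, width, height] in pixels, round what is visible of it).
- landmark_of(camera, label): "point" ([column, row] in pixels: a listed point, or the origin of a listed thing).
The state is a dict: "time_s": time; "qpos": joint angles; "qvel": joint speeds; "effort": joint torques, N m; "ee_pos": TCP position; "ee_rot": TCP orientation; "force": force on the tool from outside, world axes, zero at the start; "torque": the same for the moment, N m; "gripper_width": finger opening in mm; "gripper_force": force on a finger pad.
Only numpy, scipy, OpenCV 4.12 (cv2) and the standard library are available. Lean on these libraries where they do the work, as an engineer would, in place of code of your own. Each camera call takes 0.05 s, during which the arm holds its last target. There are 200 camera calls.

### The job

Set the yellow pot upright on the upper half of the sloped tray and slide it down until it rests against the stop; that frees the grey tile as a parking spot. The red, blue and green pots stand on each other's tiles: change them round so that each stands upright in the middle of the tile of its own colour. Never tip a pot over, and leave the tin of brushes where it is.

Things in the scene. Friction and masses are not known exactly. Their poses are not given: they have to be found in the camera images.
- pot_red: red paint pot: a closed upright cylinder 50 mm across, 60 mm high (red body 46 mm high with a white label band, red lid 47 mm across above it); 160 g (varies), lid tightly shut. Origin: centre of its underside; z up through the lid; it is round, so its yaw means nothing
- pot_blue: blue paint pot: a closed upright cylinder 50 mm across, 60 mm high (blue body 46 mm high with a white label band, blue lid 47 mm across above it); 160 g (varies), lid tightly shut. Origin: centre of its underside; z up through the lid; it is round, so its yaw means nothing
- pot_green: green paint pot: a closed upright cylinder 50 mm across, 60 mm high (green body 46 mm high with a white label band, green lid 47 mm across above it); 160 g (varies), lid tightly shut. Origin: centre of its underside; z up through the lid; it is round, so its yaw means nothing
- pot_yellow: yellow paint pot: a closed upright cylinder 50 mm across, 60 mm high (yellow body 46 mm high with a white label band, yellow lid 47 mm across above it); 160 g (varies), lid tightly shut. Origin: centre of its underside; z up through the lid; it is round, so its yaw means nothing
- tile_red: red square tile, 84 x 84 mm, 5 mm thick, fixed flat on the table: the home of the red pot. At the start another colour's pot stands on it. Origin: centre of its underside; its top is 5 mm above
- tile_blue: blue square tile, 84 x 84 mm, 5 mm thick, fixed flat on the table: the home of the blue pot. At the start another colour's pot stands on it. Origin: centre of its underside; its top is 5 mm above
- tile_green: green square tile, 84 x 84 mm, 5 mm thick, fixed flat on the table: the home of the green pot. At the start another colour's pot stands on it. Origin: centre of its underside; its top is 5 mm above
- tile_grey: plain grey square tile, 84 x 84 mm, 5 mm thick, fixed flat on the table: the spare spot, no pot's home; at the start the yellow pot stands on it. Origin: centre of its underside; its top is 5 mm above
- tray: sloped tray, yellow rails, fixed, home of the yellow pot. Origin on the table under mid deck; z up, x level, downhill to the stop. Plywood deck 200 long falls 0.175 rad along +x; surface at z 32 mm at the middle, 49 at the high end. Lane 62 wide, rails 8 high. Stop plate square to deck, 30 high; a pot against it has its origin at x 68, z 20 mm. Grippy: a pot stays put till pushed or led down
- brush_can: yellow coffee tin full of short brushes, 86 mm across, tin 100 mm high, brushes up to about 160 mm, standing loose, 0.7 kg; a bystander, across the pots from the tray. Origin: centre of its underside
Things that resemble listed ones, but are neither listed nor needed, are in the scene too. What is shaped like the tile_green but purple is not meant. There is more than one size of the pot_yellow; the job needs the larger.

How it is judged:
By the outcome, as a careful person would: the job done as asked, in the order asked, and still so for the second after the job is handed in, with the robot touching nothing.
It also fails if it takes over 134 s, if anything falls off the work surface, if the arm or the gripper's body presses on something with over 40 N, if the wrist force passes 120 N, or if a joint passes its speed limit or range.

## Working session

There is one attempt and no reset: what is moved stays moved. The work goes in short steps, Python scripts to look and compute and a tool call to move; the robot and the scene stay as the last step left them, time stands still between calls to the robot, and variables do not carry over. Pictures are saved under pics/ and viewed, at most 14 in all, crops included, and the job is handed in when it is done.

Besides the shell and the picture viewer there is one more tool, called in YAML: its name, and indented under it one key for each argument. move_arm: Moves the arm, as the interface text tells. Its arguments: {"type":"object","properties":{"plan":{"type":"array","items":{"type":"object","properties":{"x":{"type":"number"},"y":{"type":"number"},"z":{"type":"number"},"rx":{"type":"number"},"ry":{"type":"number"},"rz":{"type":"number"}}}},"grip":{"type":"number"},"squeeze":{"type":"number"}},"required":["plan"]}

```bash
mkdir -p pics
cat > h.py <<'E'
import numpy as np, cv2
from workcell import *
def pts(f):
    z=f["z_map"].astype(float); v,u=np.mgrid[:480,:640]
    c=np.stack([(u-f["cx"])/f["fx"]*z,(v-f["cy"])/f["fy"]*z,z],-1)
    R=cv2.Rodrigues(np.array(f["rvec"],float))[0]
    w=(c-np.array(f["tvec"],float).ravel())@R
    w[z<=0]=np.nan
    return w
def save(n,im): cv2.imwrite(f"pics/{n}.png",cv2.cvtColor(im,cv2.COLOR_RGB2BGR))
E
python3 - <<'E'
from h import *
print(state(), pinch_z if not callable(pinch_z) else pinch_z())
for n in ["scene","side"]:
    f=grab_frame(n); save(n+"0",f["img"]); np.savez(n+"0.npz",**f)
E
```

```text
{'time_s': 0.0, 'qpos': array([-7.78084619e+01,  1.83529596e+01,  8.97050056e+01, -1.38063537e-03,
        7.20424051e+01, -1.14472963e+00]), 'qvel': array([ 0.03263411, -0.07613865,  0.05890166,  0.0680464 ,  0.02740746,
        0.01162782]), 'effort': array([-4.57137560e-06, -4.12460589e+01, -2.31975693e+01,  7.26674125e-02,
        4.58092033e-02, -1.58186704e-04]), 'ee_pos': array([ 132.53527661, -559.01916996,  213.11653646]), 'ee_rot': array([-1.79899623e+02, -6.92826461e-04,  1.33366940e+01]), 'force': array([-0.44544191,  0.2236212 ,  0.1938903 ]), 'torque': array([ 0.00170065,  0.00559163, -0.00284483]), 'gripper_force': 0.0, 'gripper_width': 91.12595090661777} 18.8
```

View pics/scene0.png

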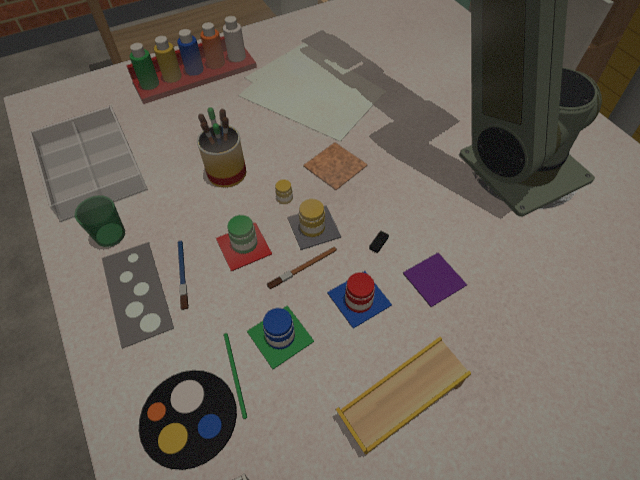

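View pics/side0.png

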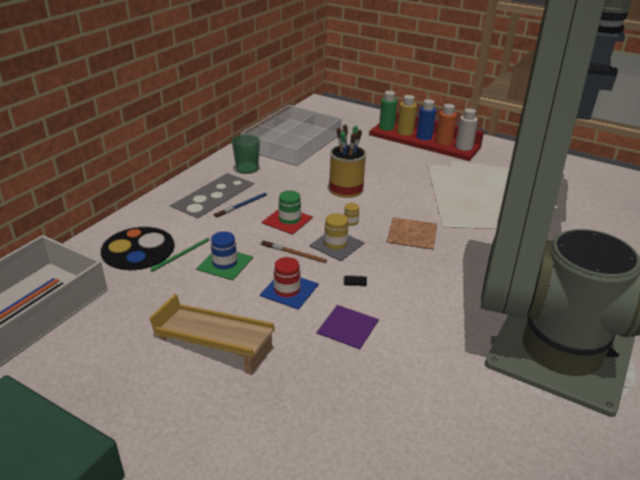

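The scene picture shows these items:
- Green pot on the red tile at (242,233).
- Large yellow pot on the grey tile at (312,217), with a small yellow look-alike at (284,191).
- Red pot on the blue tile at (360,292).
- Blue pot on the green tile at (279,327).
- Purple decoy tile at (435,279).
- Tray at (403,394), whose stop looks to be at its lower-left end.

The side view agrees. The larger yellow pot, standing on the grey tile, is the one that's meant.

```bash
cat > m.py <<'E'
from h import *
def measure(f,verbose=1):
    W=pts(f); hsv=cv2.cvtColor(f["img"],cv2.COLOR_RGB2HSV).astype(int); H,S,V=hsv[...,0],hsv[...,1],hsv[...,2]
    R=cv2.Rodrigues(np.array(f["rvec"],float))[0]; t=np.array(f["tvec"],float).ravel(); C=-R.T@t
    def plane(m,z):
        v,u=np.nonzero(m); d=np.stack([(u-f["cx"])/f["fx"],(v-f["cy"])/f["fy"],np.ones(len(u))],-1)@R
        return (C+d*((z-C[2])/d[:,2])[:,None])[:,:2]
    hue={"red":(H<8)|(H>172),"blue":(H>100)&(H<125),"green":(H>45)&(H<90),"yellow":(H>15)&(H<32)}
    out={}
    for k,m in hue.items():
        for kind,lo,hi in (("tile",1,10),("pot",57,74)):
            if kind=="tile" and k=="yellow": continue
            q=(m&(S>90)&(W[...,2]>lo)&(W[...,2]<hi)).astype(np.uint8)
            q=cv2.morphologyEx(q,cv2.MORPH_OPEN,np.ones((2,2)))
            n,L,st,ce=cv2.connectedComponentsWithStats(q)
            for i in range(1,n):
                if st[i,4]<60: continue
                zz=np.nanmedian(W[...,2][L==i]); z=5 if kind=="tile" else 65
                r=cv2.minAreaRect(plane(L==i,z).astype(np.float32))
                c,rad=cv2.minEnclosingCircle(plane(L==i,z).astype(np.float32))
                print(k,kind,ce[i].round(),st[i,4],"z%.0f"%zz,"rect",np.round(r[0]),np.round(r[1]),round(r[2],1),"circ",np.round(c),round(rad))
    return W
E
python3 - <<'E'
from m import *
for n in ["scene","side"]:
    print(n); measure(dict(np.load(n+"0.npz")))
f=dict(np.load("scene0.npz"));W=pts(f)
for c in [(403,394),(342,408),(366,446),(440,342),(468,374),(360,425),(430,370),(440,380),(375,400),(284,188),(312,205),(239,477)]:
    print(c,W[c[1],c[0]].round())
im=f["img"][320:460,310:500]; save("tray0",cv2.resize(im,None,fx=4,fy=4,interpolation=cv2.INTER_CUBIC))
im=f["img"][165:265,260:360]; save("yel0",cv2.resize(im,None,fx=5,fy=5,interpolation=cv2.INTER_CUBIC))
for cam in ("scene","side"):
    grab_frame(cam)
    for l in("tray","pot_yellow","tile_grey","brush_can"): print(cam,l,[(np.round(d["point"]),round(d["p"],2)) for d in landmark_of(cam,l)])
E
```

```text
scene
red tile [244. 252.] 920 z4 rect [617. -92.] [84. 84.] 88.4 circ [617. -93.] 57
red pot [361. 286.] 541 z64 rect [484. 117.] [46. 44.] 60.2 circ [484. 117.] 25
blue tile [182. 263.] 169 z6 rect [ 735. -114.] [94.  8.] 74.7 circ [ 737. -115.] 47
blue tile [359. 306.] 948 z5 rect [480. 111.] [83. 83.] 4.1 circ [480. 112.] 56
blue tile [211. 427.] 350 z9 rect [794. 192.] [35. 36.] 54.8 circ [794. 192.] 19
blue pot [278. 322.] 608 z64 rect [635. 111.] [47. 45.] 89.7 circ [635. 111.] 24
green tile [282. 343.] 1211 z5 rect [635. 110.] [83. 82.] 7.3 circ [635. 110.] 57
green tile [236. 378.] 330 z6 rect [728. 134.] [148.   6.] 80.2 circ [729. 134.] 74
green pot [145.  71.] 100 z62 rect [ 637. -627.] [26. 42.] 80.5 circ [ 636. -631.] 22
green pot [106. 226.] 124 z61 rect [ 831. -215.] [45. 17.] 13.8 circ [ 832. -219.] 23
green pot [240. 225.] 339 z64 rect [614. -97.] [41. 42.] 66.7 circ [614. -96.] 23
yellow pot [169.  64.] 115 z62 rect [ 579. -628.] [32. 44.] 80.6 circ [ 578. -633.] 23
yellow pot [224. 163.] 221 z62 rect [ 582. -260.] [33. 77.] 74.8 circ [ 578. -274.] 39
yellow pot [3
[... 1312 characters left out ...]
18.]
(440, 342) [421. 258.  49.]
(468, 374) [416. 322.  55.]
(360, 425) [592. 301.  18.]
(430, 370) [459. 287.  42.]
(440, 380) [454. 307.  40.]
(375, 400) [555. 282.  25.]
(284, 188) [ 498. -160.   42.]
(312, 205) [477. -76.  67.]
(239, 477) [777. 293.  71.]
scene tray [(array([401., 403.]), 0.72)]
scene pot_yellow [(array([281., 197.]), 0.6), (array([313., 228.]), 0.56)]
scene tile_grey [(array([315., 231.]), 0.62)]
scene brush_can [(array([228., 171.]), 0.79)]
side tray [(array([214., 344.]), 0.67)]
side pot_yellow [(array([336., 240.]), 0.81), (array([352., 221.]), 0.72)]
side tile_grey [(array([338., 250.]), 0.6), (array([288., 292.]), 0.47)]
side brush_can [(array([344., 187.]), 0.69)]
```

View crops.

View pics/tray0.png

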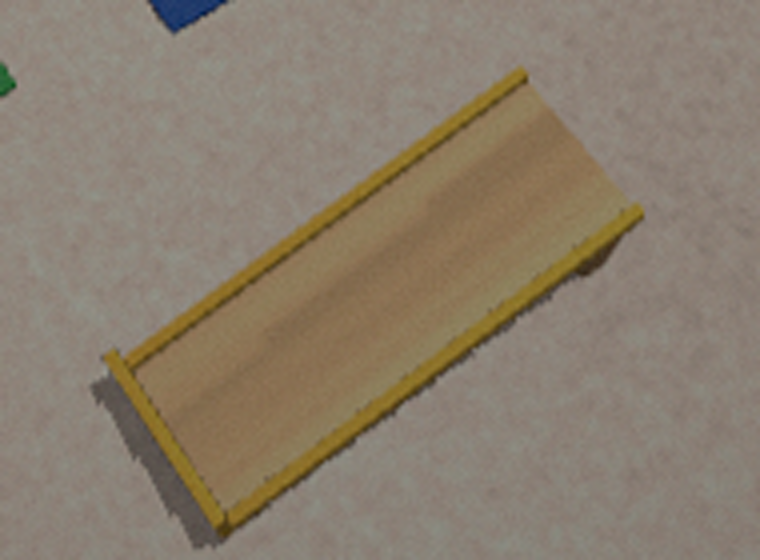

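View pics/yel0.png

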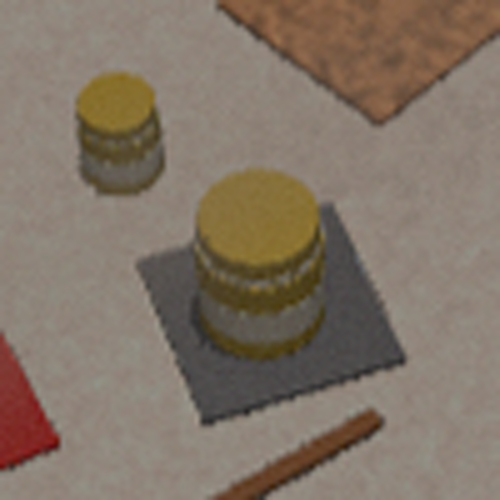

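Run:
```python
from m import *
for n in ["scene","side"]:
    f=dict(np.load(n+"0.npz"));W=pts(f)
    q=(W[...,0]>400)&(W[...,0]<630)&(W[...,1]>240)&(W[...,1]<350)&(W[...,2]>12)&(W[...,2]<75)
    P=W[q]; 
    r=cv2.minAreaRect(P[:,:2].astype(np.float32)); print(n,len(P),"all rect",r)
    # deck: interior points, plane fit
    a=np.deg2rad(r[2]); 
    rgb=f["img"][q].astype(int); hsv=cv2.cvtColor(f["img"],cv2.COLOR_RGB2HSV)[q]
    deck=hsv[:,1]<130
    A=np.c_[P[deck][:,:2],np.ones(deck.sum())]; 
    for _ in range(3):
        s=np.linalg.lstsq(A,P[deck][:,2],rcond=None)[0]; e=np.abs(A@s-P[deck][:,2]); 
        deck[np.nonzero(deck)[0][e>3]]=False; A=np.c_[P[deck][:,:2],np.ones(deck.sum())]
    s=np.linalg.lstsq(A,P[deck][:,2],rcond=None)[0]
    print("deck n",deck.sum(),"slope",np.hypot(*s[:2]),"dir",np.degrees(np.arctan2(-s[1],-s[0])),"z32 at centre", A.mean(0), s@A.mean(0), "rect",cv2.minAreaRect(P[deck][:,:2].astype(np.float32)))
    # high points above deck (rails/stop)
    h=P[:,2]-(np.c_[P[:,:2],np.ones(len(P))]@s)
    st=h>16; print("stop",st.sum(),P[st].mean(0) if st.any() else None, P[st].min(0),P[st].max(0))
    rl=(h>5)&(h<12)&(hsv[:,1]>110)
    print("rail rect",rl.sum(),cv2.minAreaRect(P[rl][:,:2].astype(np.float32)))
```

```text
scene 6558 all rect ((514.1165771484375, 295.05364990234375), (202.96701049804688, 72.755859375), 4.903461456298828)
deck n 4920 slope 0.17691312399645368 dir 5.098750903185062 z32 at centre [510.47398241 295.08782137   1.        ] 32.12156487561745 rect ((508.511474609375, 294.1409912109375), (191.63430786132812, 60.9904670715332), 4.915428638458252)
stop 220 [611.72531939 305.10284736  44.20757945] [606.02605587 267.53453345  31.47496293] [617.5149166  339.36639638  47.82121449]
rail rect 869 ((512.1052856445312, 295.34075927734375), (196.03404235839844, 71.83072662353516), 4.906409740447998)
side 4494 all rect ((514.783447265625, 295.7317199707031), (204.67262268066406, 77.13208770751953), 5.158565521240234)
deck n 1027 slope 0.15198598906836278 dir 18.119153309360343 z32 at centre [517.24241689 291.82937282   1.        ] 31.706737607494418 rect ((511.9327697753906, 294.9954528808594), (197.03277587890625, 74.7127914428711), 4.743945121765137)
stop 271 [610.30971801 307.15994625  41.14862876] [604.04471993 268.81940163  32.26711457] [618.55626969 340.17825663  48.63703022]
rail rect 726 ((512.1771850585938, 295.9659423828125), (196.68495178222656, 75.21680450439453), 4.846435546875)
```

The crops confirm that the larger yellow pot is the one on the grey tile, crop (260,260). In the tray crop the stop is at lower left, which is world +x, with tray yaw about 4.9° and centre about (512,295). I'll hover over the yellow pot with the yaw aligned to the tray.

move_arm:
  plan:
    - {"rz":0.147}
    - {"x":25.8,"y":-30.7,"z":1.6}
    - {"x":25.8,"y":-30.7,"z":1.6}
    - {"x":25.8,"y":-30.7,"z":1.6}
    - {"x":25.8,"y":-30.7,"z":1.6}
    - {"x":25.8,"y":-30.7,"z":1.6}
    - {"x":25.8,"y":-30.7,"z":1.6}
    - {"x":25.8,"y":-30.7,"z":1.6}
    - {"x":25.8,"y":-30.7,"z":1.6}
    - {"x":25.8,"y":-30.7,"z":1.6}
  grip: 1

```text
schema error: expected keys x, y, z, rx, ry, rz
```

move_arm:
  plan:
    - {"x":25.8,"y":-30.7,"z":1.6}
    - {"x":25.8,"y":-30.7,"z":1.6}
    - {"x":25.8,"y":-30.7,"z":1.6}
    - {"x":25.8,"y":-30.7,"z":1.6}
    - {"x":25.8,"y":-30.7,"z":1.6}
    - {"x":25.8,"y":-30.7,"z":1.6}
    - {}
    - {}
    - {}

```text
schema error: expected keys x, y, z, rx, ry, rz
```

Run:
```python
from m import *
f=grab_frame("wrist"); save("w0",f["img"]); np.savez("w0.npz",**f)
s=state(); print(s["ee_pos"],s["ee_rot"],s["qpos"])
measure(f)
R=cv2.Rodrigues(np.array(f["rvec"],float))[0]; print(-R.T@np.ravel(f["tvec"]))
```

```text
[ 132.65611758 -559.50504644  214.00727945] [ 1.79992536e+02 -4.79041564e-04  1.33397795e+01] [-7.78080501e+01  1.83095075e+01  8.96379176e+01  6.60643721e-04
  7.20451217e+01 -1.14803320e+00]
red tile [494.   5.] 177 z5 rect [ 371. -680.] [43.  5.] 89.9 circ [ 370. -680.] 22
[ 199.56698939 -544.40450483  384.74777383]
```

move_arm:
  plan:
    - {"x":0,"y":0,"z":0,"rx":0,"ry":0,"rz":0.147}
    - {"x":25.8,"y":-30.7,"z":1.6,"rx":0,"ry":0,"rz":0}
    - {"x":25.8,"y":-30.7,"z":1.6,"rx":0,"ry":0,"rz":0}
    - {"x":25.8,"y":-30.7,"z":1.6,"rx":0,"ry":0,"rz":0}
    - {"x":25.8,"y":-30.7,"z":1.6,"rx":0,"ry":0,"rz":0}
    - {"x":25.8,"y":-30.7,"z":1.6,"rx":0,"ry":0,"rz":0}
    - {"x":25.8,"y":-30.7,"z":1.6,"rx":0,"ry":0,"rz":0}
    - {"x":25.8,"y":-30.7,"z":1.6,"rx":0,"ry":0,"rz":0}
    - {"x":25.8,"y":-30.7,"z":1.6,"rx":0,"ry":0,"rz":0}
    - {"x":25.8,"y":-30.7,"z":1.6,"rx":0,"ry":0,"rz":0}
  grip: 1

```text
time_s: 1.65
ee_pos: [341.1, -263.0, 199.8]
ee_rot: [180.0, -0.0, 4.9]
force: [0.2, 0.0, 0.3]
gripper_width: 91.1
gripper_force: 0.0
```

move_arm:
  plan:
    - {"x":25.8,"y":-30.7,"z":1.6,"rx":0,"ry":0,"rz":0}
    - {"x":25.8,"y":-30.7,"z":1.6,"rx":0,"ry":0,"rz":0}
    - {"x":25.8,"y":-30.7,"z":1.6,"rx":0,"ry":0,"rz":0}
    - {"x":25.8,"y":-30.7,"z":1.6,"rx":0,"ry":0,"rz":0}
    - {"x":25.8,"y":-30.7,"z":1.6,"rx":0,"ry":0,"rz":0}
    - {"x":25.8,"y":-30.7,"z":1.6,"rx":0,"ry":0,"rz":0}
    - {"x":0,"y":0,"z":0,"rx":0,"ry":0,"rz":0}
    - {"x":0,"y":0,"z":0,"rx":0,"ry":0,"rz":0}

```text
time_s: 2.45
ee_pos: [478.7, -67.1, 189.7]
ee_rot: [180.0, 0.0, 5.0]
force: [-1.0, -1.0, 0.3]
gripper_width: 91.1
gripper_force: 0.0
```

Run:
```python
from m import *
f=grab_frame("wrist"); save("w0",f["img"]); np.savez("w0.npz",**f)
s=state(); print(s["ee_pos"],s["ee_rot"],s["qpos"])
measure(f)
R=cv2.Rodrigues(np.array(f["rvec"],float))[0]; print(-R.T@np.ravel(f["tvec"]))
```

```text
[478.33065324 -67.75433864 189.82908565] [1.79973764e+02 4.68019978e-02 4.95023387e+00] [-9.40045837e+00  1.11083490e+01  1.03339391e+02 -4.06514031e-02
  6.55911044e+01  7.56661086e+01]
red tile [355.  76.] 4650 z5 rect [ 618. -100.] [84. 84.] 88.6 circ [ 618. -100.] 58
red pot [116. 205.] 2389 z65 rect [484. 107.] [45. 49.] 5.0 circ [485. 107.] 25
blue tile [162. 197.] 3440 z5 rect [481. 105.] [82. 83.] 4.2 circ [481. 105.] 58
blue pot [115.  19.] 2368 z65 rect [627. 101.] [30. 49.] 5.0 circ [634. 101.] 24
green tile [162.  52.] 3664 z5 rect [629. 102.] [69. 83.] 7.6 circ [629. 102.] 53
green pot [378.  65.] 2859 z65 rect [ 614. -104.] [45. 45.] 5.0 circ [ 614. -104.] 23
yellow pot [562. 137.] 1203 z67 rect [ 573. -266.] [78. 32.] 4.2 circ [ 574. -281.] 39
yellow pot [326. 225.] 2139 z65 rect [482. -76.] [46. 45.] 5.0 circ [482. -75.] 24
[547.3767691  -61.67939178 360.46349978]
```

View pics/w0.png

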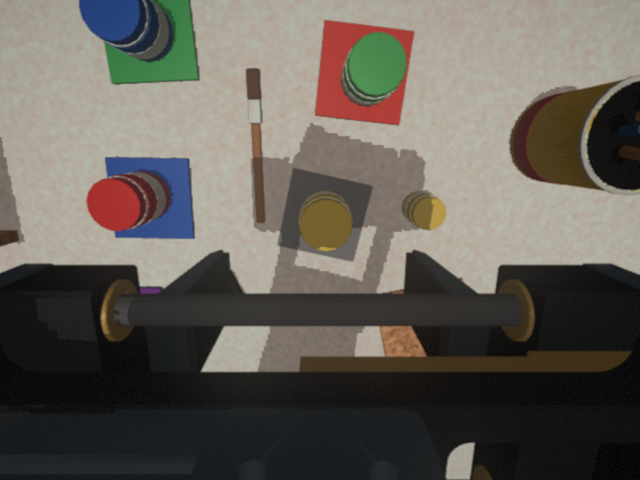

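The wrist view shows the yellow pot at (326,220) between the fingers, with the small one clear at (425,212). Its y reading differs a few mm from the other two cameras, so I'll aim between them. The fingers will centre the pot.

move_arm:
  plan:
    - {"x":1.8,"y":2.6,"z":30,"rx":0,"ry":0,"rz":0}
    - {"x":0,"y":0,"z":35,"rx":0,"ry":0,"rz":0}
    - {"x":0,"y":0,"z":35,"rx":0,"ry":0,"rz":0}
    - {"x":0,"y":0,"z":30,"rx":0,"ry":0,"rz":0}
    - {"x":0,"y":0,"z":20,"rx":0,"ry":0,"rz":0}
    - {"x":0,"y":0,"z":12,"rx":0,"ry":0,"rz":0}
    - {"x":0,"y":0,"z":6,"rx":0,"ry":0,"rz":0}
    - {"x":0,"y":0,"z":0,"rx":0,"ry":0,"rz":0}
    - {"x":0,"y":0,"z":0,"rx":0,"ry":0,"rz":0}

```text
time_s: 3.4
ee_pos: [481.1, -70.6, 22.6]
ee_rot: [180.0, -0.1, 4.9]
force: [0.6, -0.7, -0.1]
gripper_width: 91.4
gripper_force: 0.0
```

move_arm:
  plan:
    - {"x":0,"y":0,"z":0,"rx":0,"ry":0,"rz":0}
    - {"x":0,"y":0,"z":0,"rx":0,"ry":0,"rz":0}
    - {"x":0,"y":0,"z":0,"rx":0,"ry":0,"rz":0}
    - {"x":0,"y":0,"z":0,"rx":0,"ry":0,"rz":0}
    - {"x":0,"y":0,"z":0,"rx":0,"ry":0,"rz":0}
    - {"x":0,"y":0,"z":0,"rx":0,"ry":0,"rz":0}
    - {"x":0,"y":0,"z":0,"rx":0,"ry":0,"rz":0}
    - {"x":0,"y":0,"z":0,"rx":0,"ry":0,"rz":0}
  grip: 0.45
  squeeze: 12

```text
time_s: 4.2
ee_pos: [481.0, -70.1, 22.1]
ee_rot: [180.0, -0.0, 4.9]
force: [0.4, -1.0, 1.9]
gripper_width: 49.8
gripper_force: 12.0
```

move_arm:
  plan:
    - {"x":0,"y":0,"z":-10,"rx":0,"ry":0,"rz":0}
    - {"x":0,"y":0,"z":-20,"rx":0,"ry":0,"rz":0}
    - {"x":0,"y":0,"z":-30,"rx":0,"ry":0,"rz":0}
    - {"x":0,"y":0,"z":-30,"rx":0,"ry":0,"rz":0}
    - {"x":0,"y":0,"z":-30,"rx":0,"ry":0,"rz":0}
    - {"x":0,"y":0,"z":0,"rx":0,"ry":0,"rz":0}
    - {"x":0,"y":0,"z":0,"rx":0,"ry":0,"rz":0}
  grip: 0.4
  squeeze: 20

```text
time_s: 4.9
ee_pos: [480.6, -69.9, 142.4]
ee_rot: [180.0, -0.0, 4.9]
force: [-0.8, 0.2, -1.1]
gripper_width: 49.5
gripper_force: 20.0
```

Run:
```python
from m import *
s=state(); print(s["ee_pos"],s["gripper_width"],s["force"])
for n in("scene","side"):
    f=grab_frame(n); save(n+"1",f["img"]); W=pts(f); hsv=cv2.cvtColor(f["img"],cv2.COLOR_RGB2HSV).astype(int)
    x,y,z=s["ee_pos"]
    q=(hsv[...,0]>15)&(hsv[...,0]<34)&(hsv[...,1]>90)&(abs(W[...,0]-x)<60)&(abs(W[...,1]-y)<60)&(W[...,2]>100)
    P=W[q]; print(n,len(P),np.nanpercentile(P,[1,50,99],axis=0).round())
    # grey tile
    g=(hsv[...,1]<60)&(hsv[...,2]<110)&(abs(W[...,0]-480)<60)&(abs(W[...,1]+70)<60)&(W[...,2]>2)&(W[...,2]<9)
    print(g.sum(),cv2.minAreaRect(W[g][:,:2].astype(np.float32)))
```

```text
[480.56144265 -69.85689196 142.35257834] 49.457988829023066 [-0.76067369  0.19074519 -1.06033924]
scene 317 [[ 472. -117.  126.]
 [ 501.  -55.  173.]
 [ 517.  -15.  332.]]
1447 ((482.3463439941406, -69.35267639160156), (112.29753875732422, 119.47404479980469), 84.83536529541016)
side 411 [[ 440. -104.  126.]
 [ 460.  -61.  177.]
 [ 491.  -21.  251.]]
1004 ((480.0205078125, -69.35415649414062), (117.64144897460938, 119.5201416015625), 3.327529191970825)
```

View pics/scene1.png

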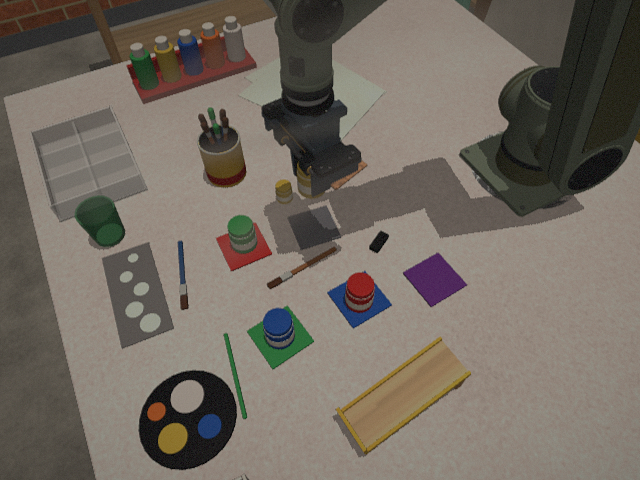

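The scene picture shows the pot lifted at about (304,180), with the grey tile free and nothing else disturbed. Next is the move to above the tray's upper half.

move_arm:
  plan:
    - {"x":3.5,"y":-26.1,"z":0,"rx":0,"ry":0,"rz":0}
    - {"x":3.5,"y":-36.1,"z":0,"rx":0,"ry":0,"rz":0}
    - {"x":3.5,"y":-41.1,"z":0,"rx":0,"ry":0,"rz":0}
    - {"x":3.5,"y":-41.1,"z":0,"rx":0,"ry":0,"rz":0}
    - {"x":3.5,"y":-41.1,"z":0,"rx":0,"ry":0,"rz":0}
    - {"x":3.5,"y":-41.1,"z":0,"rx":0,"ry":0,"rz":0}
    - {"x":3.5,"y":-41.1,"z":0,"rx":0,"ry":0,"rz":0}
    - {"x":3.5,"y":-41.1,"z":0,"rx":0,"ry":0,"rz":0}
    - {"x":3.5,"y":-26.1,"z":0,"rx":0,"ry":0,"rz":0}
    - {"x":3.5,"y":-26.1,"z":0,"rx":0,"ry":0,"rz":0}

```text
time_s: 6.0
ee_pos: [483.5, 293.8, 139.9]
ee_rot: [179.9, 0.2, 5.0]
force: [-0.3, 0.9, -1.9]
gripper_width: 49.7
gripper_force: 20.0
```

move_arm:
  plan:
    - {"x":0,"y":0,"z":0,"rx":0,"ry":-0.0875,"rz":0}
    - {"x":0,"y":0,"z":0,"rx":0,"ry":-0.0875,"rz":0}
    - {"x":0,"y":0,"z":0,"rx":0,"ry":0,"rz":0}
    - {"x":0,"y":0,"z":0,"rx":0,"ry":0,"rz":0}
    - {"x":0,"y":0,"z":0,"rx":0,"ry":0,"rz":0}

```text
time_s: 6.5
ee_pos: [483.8, 292.2, 141.3]
ee_rot: [179.9, 10.1, 4.9]
force: [0.9, -0.9, -1.0]
gripper_width: 49.8
gripper_force: 20.0
```

Run:
```python
from m import *
s=state(); print(s["ee_pos"],s["ee_rot"],s["gripper_width"],s["qpos"].round())
f=grab_frame("scene"); save("scene2",cv2.resize(f["img"][200:460,230:550],None,fx=2.2,fy=2.2))
```

```text
[483.76896808 292.18406051 141.2851796 ] [179.94998331  10.07143003   4.89860312] 49.797693248390104 [ 28.  25.  90.   4.  74. 111.]
```

View pics/scene2.png

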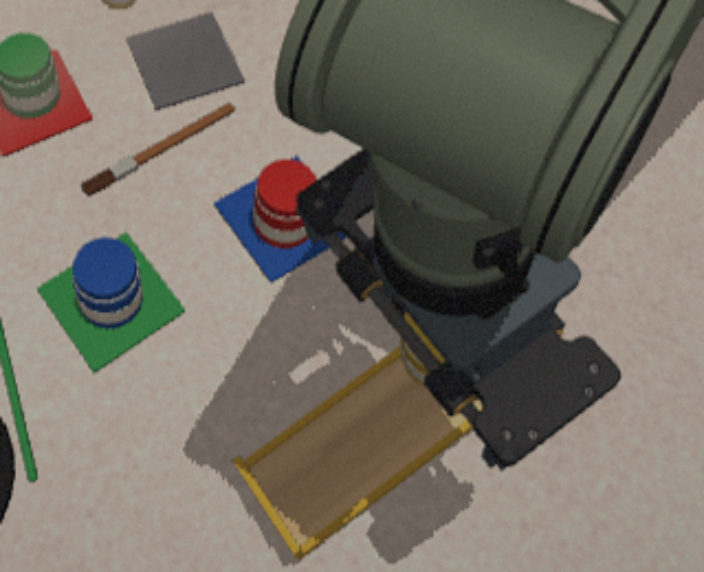

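The crop shows the pot held over the tray's upper end at about (415,365), with the grey tile clear. I'll descend along the deck normal.

move_arm:
  plan:
    - {"x":0,"y":0,"z":15,"rx":0,"ry":0,"rz":0}
    - {"x":0,"y":0,"z":20,"rx":0,"ry":0,"rz":0}
    - {"x":0,"y":0,"z":20,"rx":0,"ry":0,"rz":0}
    - {"x":0,"y":0,"z":15,"rx":0,"ry":0,"rz":0}
    - {"x":0,"y":0,"z":8,"rx":0,"ry":0,"rz":0}
    - {"x":0,"y":0,"z":0,"rx":0,"ry":0,"rz":0}
    - {"x":0,"y":0,"z":0,"rx":0,"ry":0,"rz":0}

```text
time_s: 7.25
ee_pos: [471.5, 291.7, 65.8]
ee_rot: [-180.0, 9.9, 4.9]
force: [0.4, 0.0, -0.4]
gripper_width: 49.7
gripper_force: 20.0
```

Run:
```python
from m import *
s=state(); print(s["ee_pos"],s["force"])
f=grab_frame("scene"); g=grab_frame("side")
a=cv2.resize(f["img"][330:460,320:500],(720,520)); b=cv2.resize(g["img"][250:390,130:310],(720,560))
save("p3",cv2.resize(np.vstack([a,b]),None,fx=.55,fy=.55))
for n,F in(("scene",f),("side",g)):
    W=pts(F); hsv=cv2.cvtColor(F["img"],cv2.COLOR_RGB2HSV).astype(int)
```

```text
[471.51966588 291.7356396   65.8228094 ] [ 0.41093583  0.04289553 -0.449351  ]
```

View pics/p3.png

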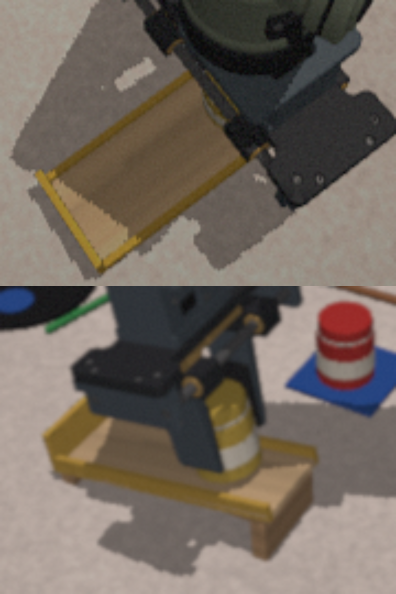

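The side crop (bottom) shows the pot parallel to the deck and inside the lane at about (230,445), still a few mm above the deck. I'll creep down.

move_arm:
  plan:
    - {"x":0,"y":0,"z":3,"rx":0,"ry":0,"rz":0}
    - {"x":0,"y":0,"z":2,"rx":0,"ry":0,"rz":0}
    - {"x":0,"y":0,"z":1,"rx":0,"ry":0,"rz":0}
    - {"x":0,"y":0,"z":0,"rx":0,"ry":0,"rz":0}
    - {"x":0,"y":0,"z":0,"rx":0,"ry":0,"rz":0}

```text
time_s: 7.85
ee_pos: [470.2, 291.4, 59.1]
ee_rot: [180.0, 10.0, 4.9]
force: [0.8, 0.1, -0.6]
gripper_width: 49.6
gripper_force: 20.0
```

move_arm:
  plan:
    - {"x":0,"y":0,"z":1,"rx":0,"ry":0,"rz":0}
    - {"x":0,"y":0,"z":0,"rx":0,"ry":0,"rz":0}
    - {"x":0,"y":0,"z":0,"rx":0,"ry":0,"rz":0}

```text
time_s: 8.15
ee_pos: [470.0, 291.4, 58.2]
ee_rot: [180.0, 10.0, 4.9]
force: [-0.4, 0.2, -1.5]
gripper_width: 49.8
gripper_force: 20.0
```

move_arm:
  plan:
    - {"x":0,"y":0,"z":1,"rx":0,"ry":0,"rz":0}
    - {"x":0,"y":0,"z":0,"rx":0,"ry":0,"rz":0}
    - {"x":0,"y":0,"z":0,"rx":0,"ry":0,"rz":0}

```text
time_s: 8.45
ee_pos: [469.8, 291.4, 57.2]
ee_rot: [180.0, 10.0, 4.9]
force: [-0.1, 0.6, -0.8]
gripper_width: 49.4
gripper_force: 20.0
```

move_arm:
  plan:
    - {"x":0,"y":0,"z":1,"rx":0,"ry":0,"rz":0}
    - {"x":0,"y":0,"z":0,"rx":0,"ry":0,"rz":0}
    - {"x":0,"y":0,"z":0,"rx":0,"ry":0,"rz":0}

```text
time_s: 8.75
ee_pos: [469.9, 291.4, 56.9]
ee_rot: [-180.0, 10.0, 4.9]
force: [-0.1, -1.3, 5.3]
gripper_width: 49.3
gripper_force: 20.0
```

move_arm:
  plan:
    - {"x":0,"y":0,"z":0.5,"rx":0,"ry":0,"rz":0}
    - {"x":0,"y":0,"z":0,"rx":0,"ry":0,"rz":0}
    - {"x":0,"y":0,"z":0,"rx":0,"ry":0,"rz":0}

```text
time_s: 9.05
ee_pos: [469.9, 291.4, 56.8]
ee_rot: [-180.0, 10.0, 4.9]
force: [-0.2, -1.9, 8.4]
gripper_width: 49.5
gripper_force: 20.0
```

Contact at 8 N. I'll release so the pot settles on the deck, then take it again lightly.

move_arm:
  plan:
    - {"x":0,"y":0,"z":0,"rx":0,"ry":0,"rz":0}
    - {"x":0,"y":0,"z":-1,"rx":0,"ry":0,"rz":0}
    - {"x":0,"y":0,"z":0,"rx":0,"ry":0,"rz":0}
    - {"x":0,"y":0,"z":0,"rx":0,"ry":0,"rz":0}
    - {"x":0,"y":0,"z":0,"rx":0,"ry":0,"rz":0}
  grip: 0.75

```text
time_s: 9.55
ee_pos: [469.6, 291.4, 56.5]
ee_rot: [180.0, 10.0, 4.9]
force: [0.1, 0.1, -0.3]
gripper_width: 68.5
gripper_force: 0.0
```

move_arm:
  plan:
    - {"x":0,"y":0,"z":0,"rx":0,"ry":0,"rz":0}
    - {"x":0,"y":0,"z":0,"rx":0,"ry":0,"rz":0}
    - {"x":0,"y":0,"z":0,"rx":0,"ry":0,"rz":0}
    - {"x":0,"y":0,"z":0,"rx":0,"ry":0,"rz":0}
    - {"x":0,"y":0,"z":0,"rx":0,"ry":0,"rz":0}
  grip: 0.45
  squeeze: 6

```text
time_s: 10.05
ee_pos: [469.7, 291.4, 56.7]
ee_rot: [180.0, 10.0, 4.9]
force: [0.4, 0.2, -0.5]
gripper_width: 49.7
gripper_force: 6.0
```

move_arm:
  plan:
    - {"x":5,"y":0,"z":0,"rx":0,"ry":0,"rz":0}
    - {"x":8,"y":0,"z":0,"rx":0,"ry":0,"rz":0}
    - {"x":10,"y":0,"z":0,"rx":0,"ry":0,"rz":0}
    - {"x":10,"y":0,"z":0,"rx":0,"ry":0,"rz":0}
    - {"x":10,"y":0,"z":0,"rx":0,"ry":0,"rz":0}
    - {"x":8,"y":0,"z":0,"rx":0,"ry":0,"rz":0}
    - {"x":5,"y":0,"z":0,"rx":0,"ry":0,"rz":0}
    - {"x":0,"y":0,"z":0,"rx":0,"ry":0,"rz":0}

```text
time_s: 10.85
ee_pos: [525.7, 296.2, 46.8]
ee_rot: [-180.0, 10.0, 4.9]
force: [0.7, -0.8, -0.7]
gripper_width: 49.7
gripper_force: 6.0
```

move_arm:
  plan:
    - {"x":8,"y":0,"z":0,"rx":0,"ry":0,"rz":0}
    - {"x":10,"y":0,"z":0,"rx":0,"ry":0,"rz":0}
    - {"x":10,"y":0,"z":0,"rx":0,"ry":0,"rz":0}
    - {"x":10,"y":0,"z":0,"rx":0,"ry":0,"rz":0}
    - {"x":6,"y":0,"z":0,"rx":0,"ry":0,"rz":0}
    - {"x":4,"y":0,"z":0,"rx":0,"ry":0,"rz":0}
    - {"x":2,"y":0,"z":0,"rx":0,"ry":0,"rz":0}
    - {"x":0,"y":0,"z":0,"rx":0,"ry":0,"rz":0}

```text
time_s: 11.65
ee_pos: [574.1, 300.4, 38.2]
ee_rot: [180.0, 10.0, 4.9]
force: [-0.6, -0.0, -0.2]
gripper_width: 49.6
gripper_force: 6.0
```

move_arm:
  plan:
    - {"x":2,"y":0,"z":0,"rx":0,"ry":0,"rz":0}
    - {"x":2,"y":0,"z":0,"rx":0,"ry":0,"rz":0}
    - {"x":1,"y":0,"z":0,"rx":0,"ry":0,"rz":0}
    - {"x":0,"y":0,"z":0,"rx":0,"ry":0,"rz":0}

```text
time_s: 12.05
ee_pos: [578.8, 300.8, 37.4]
ee_rot: [180.0, 10.0, 4.9]
force: [0.3, -0.2, -0.5]
gripper_width: 50.1
gripper_force: 6.0
```

move_arm:
  plan:
    - {"x":1,"y":0,"z":0,"rx":0,"ry":0,"rz":0}
    - {"x":1,"y":0,"z":0,"rx":0,"ry":0,"rz":0}
    - {"x":0,"y":0,"z":0,"rx":0,"ry":0,"rz":0}

```text
time_s: 12.35
ee_pos: [580.7, 300.9, 37.0]
ee_rot: [180.0, 10.0, 4.9]
force: [-0.5, 0.2, -1.1]
gripper_width: 49.8
gripper_force: 6.0
```

move_arm:
  plan:
    - {"x":1,"y":0,"z":0,"rx":0,"ry":0,"rz":0}
    - {"x":1,"y":0,"z":0,"rx":0,"ry":0,"rz":0}
    - {"x":0,"y":0,"z":0,"rx":0,"ry":0,"rz":0}

```text
time_s: 12.65
ee_pos: [582.8, 301.1, 36.7]
ee_rot: [180.0, 10.0, 4.9]
force: [0.7, -0.1, -0.1]
gripper_width: 49.8
gripper_force: 6.0
```

move_arm:
  plan:
    - {"x":1,"y":0,"z":0,"rx":0,"ry":0,"rz":0}
    - {"x":1,"y":0,"z":0,"rx":0,"ry":0,"rz":0}
    - {"x":0,"y":0,"z":0,"rx":0,"ry":0,"rz":0}

```text
time_s: 12.95
ee_pos: [582.9, 301.1, 36.6]
ee_rot: [180.0, 10.2, 4.9]
force: [-5.2, -1.2, 3.8]
gripper_width: 49.8
gripper_force: 6.0
```

The pot is against the stop: −5 N, at tray x about 71 as predicted. I'll release, withdraw along the deck normal, level the tool and look.

move_arm:
  plan:
    - {"x":0,"y":0,"z":0,"rx":0,"ry":0,"rz":0}
    - {"x":0,"y":0,"z":0,"rx":0,"ry":0,"rz":0}
    - {"x":0,"y":0,"z":0,"rx":0,"ry":0,"rz":0}
    - {"x":0,"y":0,"z":0,"rx":0,"ry":0,"rz":0}
    - {"x":0,"y":0,"z":-10,"rx":0,"ry":0,"rz":0}
    - {"x":0,"y":0,"z":-20,"rx":0,"ry":0,"rz":0}
    - {"x":0,"y":0,"z":-30,"rx":0,"ry":0,"rz":0}
    - {"x":0,"y":0,"z":-40,"rx":0,"ry":0,"rz":0}
    - {"x":0,"y":0,"z":0,"rx":0,"ry":0.0875,"rz":0}
    - {"x":0,"y":0,"z":0,"rx":0,"ry":0.0875,"rz":0}
  grip: 0.75

```text
time_s: 13.95
ee_pos: [604.2, 303.3, 137.4]
ee_rot: [-179.9, -0.5, 4.9]
force: [-0.3, 0.1, -1.3]
gripper_width: 68.3
gripper_force: 0.0
```

move_arm:
  plan:
    - {"x":-20,"y":28,"z":-8,"rx":0,"ry":0,"rz":0}
    - {"x":-20,"y":28,"z":-8,"rx":0,"ry":0,"rz":0}
    - {"x":-20,"y":28,"z":-8,"rx":0,"ry":0,"rz":0}
    - {"x":-20,"y":28,"z":-8,"rx":0,"ry":0,"rz":0}
    - {"x":-20,"y":28,"z":-8,"rx":0,"ry":0,"rz":0}
    - {"x":-20,"y":28,"z":-8,"rx":0,"ry":0,"rz":0}
    - {"x":0,"y":0,"z":0,"rx":0,"ry":0,"rz":0}
    - {"x":0,"y":0,"z":0,"rx":0,"ry":0,"rz":0}
  grip: 1

```text
time_s: 14.75
ee_pos: [497.2, 124.9, 184.1]
ee_rot: [-180.0, -0.2, 4.8]
force: [0.3, 0.4, 0.1]
gripper_width: 91.3
gripper_force: 0.0
```

Run:
```python
from m import *
s=state(); print(s["ee_pos"],s["ee_rot"])
f=grab_frame("scene"); save("scene4",f["img"]); np.savez("scene4.npz",**f)
g=grab_frame("side"); np.savez("side4.npz",**g)
w=grab_frame("wrist");
for n,F in(("scene",f),("side",g),("wrist",w)):
    print(n);W=measure(F)
    hsv=cv2.cvtColor(F["img"],cv2.COLOR_RGB2HSV).astype(int)
    q=((hsv[...,1]<60)&(hsv[...,2]<120)&(abs(W[...,0]-480)<65)&(abs(W[...,1]+70)<65)&(W[...,2]>3)&(W[...,2]<9)).astype(np.uint8)
    q=cv2.morphologyEx(q,cv2.MORPH_OPEN,np.ones((3,3)));
    print("grey",q.sum(),cv2.minAreaRect(W[q>0][:,:2].astype(np.float32)) if q.any() else 0)
a=cv2.resize(f["img"][330:460,320:500],(720,520)); b=cv2.resize(g["img"][270:390,130:290],(720,540))
save("p4",cv2.resize(np.vstack([a,b]),None,fx=.55,fy=.55))
```

```text
[497.21511704 124.89830806 184.07342385] [-1.79964733e+02 -1.53097303e-01  4.83883893e+00]
scene
red tile [244. 252.] 925 z4 rect [617. -93.] [85. 83.] 88.7 circ [618. -93.] 57
red pot [361. 286.] 530 z65 rect [484. 116.] [48. 44.] 61.5 circ [484. 116.] 25
blue tile [182. 263.] 162 z6 rect [ 735. -114.] [94.  7.] 74.6 circ [ 737. -115.] 47
blue tile [359. 306.] 928 z5 rect [480. 112.] [83. 83.] 4.2 circ [481. 112.] 56
blue tile [210. 427.] 348 z9 rect [794. 193.] [34. 36.] 61.6 circ [794. 191.] 19
blue pot [278. 322.] 611 z64 rect [635. 111.] [46. 45.] 20.2 circ [635. 111.] 24
green tile [282. 343.] 1211 z5 rect [635. 109.] [83. 83.] 7.7 circ [635. 111.] 57
green tile [236. 377.] 325 z6 rect [728. 134.] [147.   6.] 80.2 circ [728. 134.] 74
green pot [146.  71.] 115 z62 rect [ 633. -628.] [45. 34.] 6.3 circ [ 633. -633.] 24
green pot [107. 224.] 133 z61 rect [ 827. -217.] [48. 20.] 23.5 circ [ 830. -223.] 24
green pot [240. 225.] 336 z64 rect [614. -97.] [39. 42.] 61.5 circ [614. -96.] 22
yellow pot [168.  64.] 113 z62 rect [ 580. -628.] [30. 44.] 78.3 circ [ 578. -632.] 24
yellow pot
[... 1367 characters left out ...]
44921875)
wrist
red tile [550. 109.] 4695 z5 rect [618. -99.] [85. 84.] 88.7 circ [618. -99.] 59
red pot [333. 246.] 2129 z65 rect [484. 110.] [47. 44.] 4.5 circ [484. 110.] 24
blue tile [337. 226.] 3172 z5 rect [481. 105.] [82. 81.] 4.0 circ [481. 106.] 57
blue pot [360.  58.] 3082 z65 rect [635. 104.] [46. 45.] 5.4 circ [635. 104.] 23
green tile [349.  80.] 4533 z5 rect [636. 103.] [83. 82.] 7.6 circ [636. 103.] 58
green pot [612. 112.] 2894 z65 rect [613. -98.] [45. 45.] 17.6 circ [ 613. -100.] 25
yellow pot [131. 115.] 532 z62 rect [580. 283.] [21. 48.] 64.2 circ [585. 292.] 24
grey 4961 ((479.07952880859375, -73.98257446289062), (84.09603881835938, 82.82534790039062), 82.32059478759766)
```

View pics/p4.png

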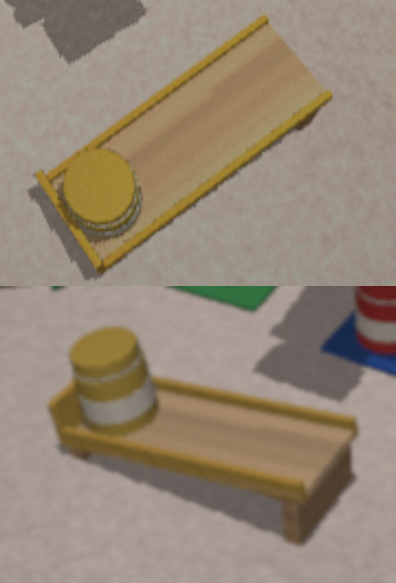

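The yellow pot rests flush against the stop, top crop (100,190) and lower crop (115,380). Its known TCP position gives me a way to calibrate the cameras against the robot.

```bash
cat >> m.py <<'E'
def yl(f):
    W=pts(f); hsv=cv2.cvtColor(f["img"],cv2.COLOR_RGB2HSV).astype(int)
    q=(hsv[...,0]>15)&(hsv[...,0]<34)&(hsv[...,1]>70)&(abs(W[...,0]-590)<45)&(abs(W[...,1]-300)<45)&(W[...,2]>45)
    P=W[q]; h=(P-[583,301,34.9])@[.1735,.0149,.985]; P=P[(h>39)&(h<48)]
    print(len(P),h.max().round(),P.mean(0).round(1),np.round(cv2.minEnclosingCircle(P[:,:2].astype(np.float32)),1) if 0 else cv2.minAreaRect(P[:,:2].astype(np.float32)))
E
python3 - <<'E'
from m import *
for n in("scene4","side4"): print(n); yl(dict(np.load(n+".npz")))
print("wrist"); yl(grab_frame("wrist"))
E
```

```text
scene4
893 48.0 [589.7 302.9  78.8] ((589.0888061523438, 302.3494873046875), (45.20229721069336, 45.75012969970703), 32.74892044067383)
side4
398 48.0 [586.7 304.9  79.6] ((588.3153076171875, 303.2682189941406), (44.59645462036133, 48.03865432739258), 77.78253173828125)
wrist
3330 48.0 [590.7 299.1  79. ] ((590.9022216796875, 300.467529296875), (46.64027404785156, 46.214393615722656), 32.01548385620117)
```

Scene offset comes out at about (−1,+1) mm and wrist at about (0,−2) mm, so all three cameras agree to within 2 mm. Next I grasp the red pot at about (484.5,113).

move_arm:
  plan:
    - {"x":-13.7,"y":10.8,"z":20,"rx":0,"ry":0,"rz":0}
    - {"x":0,"y":0,"z":35,"rx":0,"ry":0,"rz":0}
    - {"x":0,"y":0,"z":35,"rx":0,"ry":0,"rz":0}
    - {"x":0,"y":0,"z":30,"rx":0,"ry":0,"rz":0}
    - {"x":0,"y":0,"z":20,"rx":0,"ry":0,"rz":0}
    - {"x":0,"y":0,"z":14,"rx":0,"ry":0,"rz":0}
    - {"x":0,"y":0,"z":8,"rx":0,"ry":0,"rz":0}
    - {"x":0,"y":0,"z":0,"rx":0,"ry":0,"rz":0}
    - {"x":0,"y":0,"z":0,"rx":0,"ry":0,"rz":0}

```text
time_s: 15.85
ee_pos: [484.5, 113.5, 21.1]
ee_rot: [-180.0, -0.0, 4.9]
force: [0.7, 0.2, 0.1]
gripper_width: 91.4
gripper_force: 0.0
```

move_arm:
  plan:
    - {"x":0,"y":0,"z":0,"rx":0,"ry":0,"rz":0}
    - {"x":0,"y":0,"z":0,"rx":0,"ry":0,"rz":0}
    - {"x":0,"y":0,"z":0,"rx":0,"ry":0,"rz":0}
    - {"x":0,"y":0,"z":0,"rx":0,"ry":0,"rz":0}
    - {"x":0,"y":0,"z":0,"rx":0,"ry":0,"rz":0}
    - {"x":0,"y":0,"z":0,"rx":0,"ry":0,"rz":0}
    - {"x":0,"y":0,"z":0,"rx":0,"ry":0,"rz":0}
    - {"x":0,"y":0,"z":0,"rx":0,"ry":0,"rz":0}
  grip: 0.45
  squeeze: 20

```text
time_s: 16.65
ee_pos: [484.0, 113.0, 21.0]
ee_rot: [180.0, -0.0, 4.9]
force: [-1.1, -2.4, 2.3]
gripper_width: 49.7
gripper_force: 20.0
```

Run:
```python
from m import *
s=state(); print(s["ee_pos"],s["ee_rot"],s["gripper_width"],s["force"])
```

```text
[484.03170045 112.99778081  20.97663758] [ 1.79978499e+02 -5.36209602e-03  4.92724207e+00] 49.67525433423204 [-1.06511325 -2.36778109  2.32332046]
```

move_arm:
  plan:
    - {"x":0,"y":0,"z":-10,"rx":0,"ry":0,"rz":0}
    - {"x":0,"y":0,"z":-30,"rx":0,"ry":0,"rz":0}
    - {"x":0,"y":0,"z":-30,"rx":0,"ry":0,"rz":0}
    - {"x":-3.4,"y":27.9,"z":0,"rx":0,"ry":0,"rz":0}
    - {"x":-4,"y":35,"z":0,"rx":0,"ry":0,"rz":0}
    - {"x":-4,"y":35,"z":0,"rx":0,"ry":0,"rz":0}
    - {"x":-4,"y":35,"z":0,"rx":0,"ry":0,"rz":0}
    - {"x":-3,"y":30,"z":0,"rx":0,"ry":0,"rz":0}
    - {"x":-3,"y":22,"z":0,"rx":0,"ry":0,"rz":0}
    - {"x":0,"y":0,"z":0,"rx":0,"ry":0,"rz":0}

```text
time_s: 17.65
ee_pos: [478.4, -74.9, 91.2]
ee_rot: [180.0, -0.0, 4.7]
force: [0.8, 0.2, -2.2]
gripper_width: 49.9
gripper_force: 20.0
```

move_arm:
  plan:
    - {"x":0,"y":0,"z":20,"rx":0,"ry":0,"rz":0}
    - {"x":0,"y":0,"z":25,"rx":0,"ry":0,"rz":0}
    - {"x":0,"y":0,"z":15,"rx":0,"ry":0,"rz":0}
    - {"x":0,"y":0,"z":6,"rx":0,"ry":0,"rz":0}
    - {"x":0,"y":0,"z":2,"rx":0,"ry":0,"rz":0}
    - {"x":0,"y":0,"z":1,"rx":0,"ry":0,"rz":0}
    - {"x":0,"y":0,"z":0.5,"rx":0,"ry":0,"rz":0}
    - {"x":0,"y":0,"z":0,"rx":0,"ry":0,"rz":0}

```text
time_s: 18.45
ee_pos: [479.0, -72.9, 22.0]
ee_rot: [180.0, -0.1, 4.9]
force: [-0.5, 0.8, -1.3]
gripper_width: 49.4
gripper_force: 20.0
```

move_arm:
  plan:
    - {"x":0,"y":0,"z":0.7,"rx":0,"ry":0,"rz":0}
    - {"x":0,"y":0,"z":0.2,"rx":0,"ry":0,"rz":0}
    - {"x":0,"y":0,"z":0,"rx":0,"ry":0,"rz":0}
    - {"x":0,"y":0,"z":0,"rx":0,"ry":0,"rz":0}

```text
time_s: 18.85
ee_pos: [478.8, -72.9, 20.9]
ee_rot: [180.0, -0.0, 4.9]
force: [-0.7, 0.7, 4.9]
gripper_width: 49.8
gripper_force: 20.0
```

move_arm:
  plan:
    - {"x":0,"y":0,"z":0,"rx":0,"ry":0,"rz":0}
    - {"x":0,"y":0,"z":0,"rx":0,"ry":0,"rz":0}
    - {"x":0,"y":0,"z":0,"rx":0,"ry":0,"rz":0}
    - {"x":0,"y":0,"z":0,"rx":0,"ry":0,"rz":0}
    - {"x":0,"y":0,"z":-10,"rx":0,"ry":0,"rz":0}
    - {"x":0,"y":0,"z":-30,"rx":0,"ry":0,"rz":0}
    - {"x":0,"y":0,"z":-40,"rx":0,"ry":0,"rz":0}
    - {"x":0,"y":0,"z":-40,"rx":0,"ry":0,"rz":0}
    - {"x":0,"y":0,"z":-30,"rx":0,"ry":0,"rz":0}
  grip: 0.85

```text
time_s: 19.75
ee_pos: [479.1, -73.0, 173.8]
ee_rot: [179.9, -0.2, 4.9]
force: [0.5, -0.7, 0.2]
gripper_width: 77.7
gripper_force: 0.0
```

move_arm:
  plan:
    - {"x":20,"y":-20,"z":0,"rx":0,"ry":0,"rz":0}
    - {"x":26,"y":-26,"z":0,"rx":0,"ry":0,"rz":0}
    - {"x":26,"y":-26,"z":0,"rx":0,"ry":0,"rz":0}
    - {"x":26,"y":-26,"z":0,"rx":0,"ry":0,"rz":0}
    - {"x":26,"y":-26,"z":0,"rx":0,"ry":0,"rz":0}
    - {"x":26,"y":-26,"z":0,"rx":0,"ry":0,"rz":0}
    - {"x":20,"y":-20,"z":0,"rx":0,"ry":0,"rz":0}
    - {"x":0,"y":0,"z":0,"rx":0,"ry":0,"rz":0}
    - {"x":0,"y":0,"z":0,"rx":0,"ry":0,"rz":0}
  grip: 1

```text
time_s: 20.65
ee_pos: [633.0, 111.2, 170.5]
ee_rot: [180.0, 0.0, 5.0]
force: [-0.7, -0.5, 0.1]
gripper_width: 91.0
gripper_force: 0.0
```

```bash
python3 - <<'E' | grep -E "tile|pot|scene|wrist|\[" | grep -v -E "\-6[0-9][0-9]"
from m import *
s=state(); print(s["ee_pos"],s["ee_rot"])
for n in ("scene","wrist"): print(n); measure(grab_frame(n))
E
```

```text
[632.98313033 111.22965345 170.49454241] [1.79967388e+02 4.57198551e-02 4.97470367e+00]
scene
red tile [230. 256.] 333 z4 rect [648. -93.] [24. 83.] 0.0 circ [648. -93.] 42
red pot [314. 210.] 407 z64 rect [479. -65.] [48. 45.] 61.7 circ [478. -66.] 25
blue tile [182. 263.] 163 z6 rect [ 735. -114.] [93.  8.] 74.3 circ [ 735. -114.] 47
blue tile [360. 300.] 1903 z5 rect [480. 112.] [83. 83.] 4.0 circ [480. 112.] 56
blue tile [211. 428.] 373 z8 rect [794. 192.] [36. 36.] 75.7 circ [794. 192.] 19
blue pot [276. 326.] 371 z64 rect [640. 116.] [33. 45.] 45.8 circ [636. 112.] 23
green tile [281. 344.] 1167 z5 rect [635. 110.] [83. 83.] 7.0 circ [635. 111.] 57
green tile [236. 378.] 324 z6 rect [728. 134.] [147.   6.] 80.2 circ [728. 134.] 74
green pot [106. 225.] 135 z62 rect [ 828. -216.] [47. 20.] 18.4 circ [ 830. -223.] 23
wrist
red tile [513. 236.] 3414 z5 rect [619. -99.] [85. 84.] 88.9 circ [619. -99.] 58
blue tile [243.  30.] 1166 z9 rect [796. 189.] [37. 37.] 4.9 circ [796. 189.] 19
blue tile [573. 132.] 897 z7 rect [ 736. -121.] [97.  8.] 74.4 circ [ 736. -122.] 49
blue tile [306. 345.] 2730 z5 rect [486. 106.] [56. 82.] 4.8 circ [486. 106.] 49
blue pot [325. 229.] 2315 z65 rect [637. 104.] [44. 45.] 51.5 circ [637. 104.] 23
green tile [305. 115.] 987 z7 rect [730. 128.] [148.   5.] 80.1 circ [731. 128.] 74
green tile [324. 207.] 3697 z5 rect [636. 104.] [82. 82.] 7.5 circ [636. 104.] 57
green pot [563. 258.] 735 z65 rect [631. -98.] [16. 45.] 4.8 circ [624. -98.] 22
yellow pot [112. 251.] 205 z61 rect [605. 282.] [33. 10.] 41.2 circ [603. 284.] 17
yellow pot [102. 251.] 155 z71 rect [603. 289.] [28.  8.] 43.5 circ [601. 290.] 14
```

```bash
cat > d.py <<'E'
from m import *
def dep(F,n=""):
    W=pts(F); hsv=cv2.cvtColor(F["img"],cv2.COLOR_RGB2HSV).astype(int); H,S=hsv[...,0],hsv[...,1]
    hue={"red":(H<8)|(H>172),"blue":(H>100)&(H<125),"green":(H>45)&(H<90)}
    for k,m in hue.items():
        for kind,lo,hi,a0 in(("tile",2,8,2000),("pot",61,68,700)):
            q=(m&(S>90)&(W[...,2]>lo)&(W[...,2]<hi)&(W[...,0]>400)&(W[...,0]<700)&(abs(W[...,1])<180)).astype(np.uint8)
            q=cv2.morphologyEx(q,cv2.MORPH_OPEN,np.ones((3,3)))
            c,L,st,_=cv2.connectedComponentsWithStats(q)
            for i in range(1,c):
                if st[i,4]<80: continue
                P=W[L==i]; 
                if kind=="tile":
                    r=cv2.minAreaRect(P[:,:2].astype(np.float32)); print(n,k,kind,st[i,4],np.round(r[0],1),np.round(r[1]))
                else: print(n,k,kind,st[i,4],"mean",P.mean(0).round(1),"mid",((np.percentile(P,1,0)+np.percentile(P,99,0))/2).round(1)[:2])
E
python3 - <<'E'
from d import *
for n in("scene4","side4"): dep(dict(np.load(n+".npz")),n)
for n in("scene","side","wrist"): dep(grab_frame(n),n)
E
```

```text
scene4 red tile 797 [618.  -97.1] [84. 84.]
scene4 red pot 485 mean [484.8 113.   64.7] mid [485.5 112.7]
scene4 blue tile 830 [480.  108.8] [84. 83.]
scene4 blue pot 570 mean [635.6 107.9  64.6] mid [635.5 107.4]
scene4 green tile 1068 [635.5 106.9] [83. 82.]
scene4 green pot 329 mean [ 614.9 -101.5   64.4] mid [ 614.5 -101.7]
side4 red tile 330 [603.4 -86.2] [88. 77.]
side4 red pot 300 mean [481.4 114.4  65.3] mid [482.3 113.3]
side4 blue tile 555 [479.4 109.6] [83. 85.]
side4 blue pot 246 mean [632.9 109.4  65.1] mid [633.4 108. ]
side4 green tile 481 [634.4 107.1] [81. 82.]
scene red tile 293 [649.  -96.4] [24. 82.]
scene red pot 374 mean [478.2 -70.8  64.4] mid [478.1 -70.7]
scene blue tile 1777 [480.1 108.3] [84. 84.]
scene blue pot 355 mean [640.9 112.5  64.5] mid [637.3 109.4]
scene green tile 1067 [635.1 107.2] [84. 83.]
side red tile 159 [644.7 -74.3] [35. 77.]
side red tile 200 [595.7 -95.7] [85. 37.]
side red pot 213 mean [476.1 -70.   65.1] mid [477.4 -71. ]
side blue tile 1088 [479.5 108.7] [83. 85.]
side blue pot 211 mean [633.5 109.   65.2] mid [633.6 108.1]
side green tile 445 [635.1 107.5] [83. 83.]
side green pot 153 mean [613.3 -97.1  64.9] mid [614.2 -98.7]
wrist red tile 3387 [619.2 -98.4] [84. 84.]
wrist blue tile 2723 [487.3 107.3] [57. 83.]
wrist blue pot 2325 mean [637.8 105.1  64.9] mid [637.6 105. ]
wrist green tile 3681 [637.1 104.4] [82. 82.]
wrist green pot 654 mean [629.9 -98.9  64.6] mid [630.3 -99.9]
```

Depth-based centres agree across cameras and with the parked red pot. I'll use these:
- Blue pot (636,107.4).
- Tiles: blue (480,108.3), green (635.5,107), red (618.3,−98).

Blue pot next.

move_arm:
  plan:
    - {"x":2.3,"y":3.9,"z":20,"rx":0,"ry":0,"rz":0}
    - {"x":0,"y":0,"z":35,"rx":0,"ry":0,"rz":0}
    - {"x":0,"y":0,"z":33,"rx":0,"ry":0,"rz":0}
    - {"x":0,"y":0,"z":28,"rx":0,"ry":0,"rz":0}
    - {"x":0,"y":0,"z":18,"rx":0,"ry":0,"rz":0}
    - {"x":0,"y":0,"z":10,"rx":0,"ry":0,"rz":0}
    - {"x":0,"y":0,"z":5.7,"rx":0,"ry":0,"rz":0}
    - {"x":0,"y":0,"z":0,"rx":0,"ry":0,"rz":0}
    - {"x":0,"y":0,"z":0,"rx":0,"ry":0,"rz":0}

```text
time_s: 21.8
ee_pos: [636.7, 107.4, 21.8]
ee_rot: [-180.0, -0.1, 4.9]
force: [-0.8, 0.2, 0.0]
gripper_width: 91.2
gripper_force: 0.0
```

move_arm:
  plan:
    - {"x":0,"y":0,"z":0,"rx":0,"ry":0,"rz":0}
    - {"x":0,"y":0,"z":0,"rx":0,"ry":0,"rz":0}
    - {"x":0,"y":0,"z":0,"rx":0,"ry":0,"rz":0}
    - {"x":0,"y":0,"z":0,"rx":0,"ry":0,"rz":0}
    - {"x":0,"y":0,"z":0,"rx":0,"ry":0,"rz":0}
    - {"x":0,"y":0,"z":0,"rx":0,"ry":0,"rz":0}
    - {"x":0,"y":0,"z":0,"rx":0,"ry":0,"rz":0}
    - {"x":0,"y":0,"z":0,"rx":0,"ry":0,"rz":0}
  grip: 0.45
  squeeze: 20

```text
time_s: 22.6
ee_pos: [636.0, 107.2, 20.8]
ee_rot: [180.0, -0.0, 4.9]
force: [-0.1, -0.6, 0.1]
gripper_width: 49.6
gripper_force: 20.0
```

move_arm:
  plan:
    - {"x":0,"y":0,"z":-10,"rx":0,"ry":0,"rz":0}
    - {"x":0,"y":0,"z":-25,"rx":0,"ry":0,"rz":0}
    - {"x":0,"y":0,"z":-25,"rx":0,"ry":0,"rz":0}
    - {"x":-20,"y":-1.9,"z":0,"rx":0,"ry":0,"rz":0}
    - {"x":-31,"y":-3,"z":0,"rx":0,"ry":0,"rz":0}
    - {"x":-33,"y":-3,"z":0,"rx":0,"ry":0,"rz":0}
    - {"x":-33,"y":-3,"z":0,"rx":0,"ry":0,"rz":0}
    - {"x":-24.3,"y":-2.5,"z":0,"rx":0,"ry":0,"rz":0}
    - {"x":-14,"y":-1,"z":0,"rx":0,"ry":0,"rz":0}
    - {"x":0,"y":0,"z":0,"rx":0,"ry":0,"rz":0}

```text
time_s: 23.6
ee_pos: [477.8, 108.4, 81.2]
ee_rot: [180.0, 0.1, 4.9]
force: [-0.1, -1.0, -2.1]
gripper_width: 49.4
gripper_force: 20.0
```

move_arm:
  plan:
    - {"x":0,"y":0,"z":15,"rx":0,"ry":0,"rz":0}
    - {"x":0,"y":0,"z":20,"rx":0,"ry":0,"rz":0}
    - {"x":0,"y":0,"z":14,"rx":0,"ry":0,"rz":0}
    - {"x":0,"y":0,"z":6,"rx":0,"ry":0,"rz":0}
    - {"x":0,"y":0,"z":3,"rx":0,"ry":0,"rz":0}
    - {"x":0,"y":0,"z":1,"rx":0,"ry":0,"rz":0}
    - {"x":0,"y":0,"z":0.5,"rx":0,"ry":0,"rz":0}
    - {"x":0,"y":0,"z":0,"rx":0,"ry":0,"rz":0}
    - {"x":0,"y":0,"z":0,"rx":0,"ry":0,"rz":0}

```text
time_s: 24.5
ee_pos: [480.3, 108.4, 21.7]
ee_rot: [-180.0, -0.1, 4.9]
force: [0.6, 0.9, -1.2]
gripper_width: 49.7
gripper_force: 20.0
```

move_arm:
  plan:
    - {"x":0,"y":0,"z":0.7,"rx":0,"ry":0,"rz":0}
    - {"x":0,"y":0,"z":0.2,"rx":0,"ry":0,"rz":0}
    - {"x":0,"y":0,"z":0,"rx":0,"ry":0,"rz":0}
    - {"x":0,"y":0,"z":0,"rx":0,"ry":0,"rz":0}

```text
time_s: 24.9
ee_pos: [480.2, 108.4, 20.8]
ee_rot: [180.0, -0.0, 4.9]
force: [-0.7, -0.7, 4.0]
gripper_width: 49.5
gripper_force: 20.0
```

move_arm:
  plan:
    - {"x":0,"y":0,"z":0,"rx":0,"ry":0,"rz":0}
    - {"x":0,"y":0,"z":0,"rx":0,"ry":0,"rz":0}
    - {"x":0,"y":0,"z":0,"rx":0,"ry":0,"rz":0}
    - {"x":0,"y":0,"z":0,"rx":0,"ry":0,"rz":0}
    - {"x":0,"y":0,"z":-10,"rx":0,"ry":0,"rz":0}
    - {"x":0,"y":0,"z":-30,"rx":0,"ry":0,"rz":0}
    - {"x":0,"y":0,"z":-40,"rx":0,"ry":0,"rz":0}
    - {"x":0,"y":0,"z":-40,"rx":0,"ry":0,"rz":0}
    - {"x":0,"y":0,"z":-30,"rx":0,"ry":0,"rz":0}
  grip: 0.85

```text
time_s: 25.8
ee_pos: [480.6, 108.6, 173.6]
ee_rot: [-180.0, -0.2, 4.9]
force: [0.3, 0.1, -0.4]
gripper_width: 77.5
gripper_force: 0.0
```

move_arm:
  plan:
    - {"x":12,"y":25,"z":0,"rx":0,"ry":0,"rz":0}
    - {"x":18,"y":34,"z":0,"rx":0,"ry":0,"rz":0}
    - {"x":18,"y":34,"z":0,"rx":0,"ry":0,"rz":0}
    - {"x":18,"y":34,"z":0,"rx":0,"ry":0,"rz":0}
    - {"x":18,"y":34,"z":0,"rx":0,"ry":0,"rz":0}
    - {"x":18,"y":34,"z":0,"rx":0,"ry":0,"rz":0}
    - {"x":13.9,"y":25.1,"z":0,"rx":0,"ry":0,"rz":0}
    - {"x":0,"y":0,"z":0,"rx":0,"ry":0,"rz":0}
    - {"x":0,"y":0,"z":0,"rx":0,"ry":0,"rz":0}
  grip: 1

```text
time_s: 26.7
ee_pos: [614.0, -101.1, 170.5]
ee_rot: [-180.0, 0.0, 4.9]
force: [-0.2, -0.3, 0.6]
gripper_width: 91.2
gripper_force: 0.0
```

Run:
```python
from d import *
s=state(); print(s["ee_pos"],s["ee_rot"])
for n in("scene","side","wrist"): dep(grab_frame(n),n)
```

```text
[ 613.98387527 -101.13556226  170.45349378] [-1.79967954e+02  3.48056024e-02  4.85179706e+00]
scene red tile 744 [618.  -96.9] [84. 84.]
scene red pot 371 mean [478.5 -70.7  64.4] mid [478.1 -71.2]
scene blue tile 952 [479.8 108.2] [84. 84.]
scene blue pot 485 mean [480.4 110.2  64.6] mid [480.5 109.5]
scene green tile 2014 [635.6 106.7] [83. 83.]
scene green pot 131 mean [ 620.8 -109.3   64.4] mid [ 619.1 -108.2]
side red tile 322 [617.7 -83.2] [62. 84.]
side red pot 211 mean [476.9 -68.9  65.3] mid [477.6 -69.5]
side blue tile 573 [479.4 109.8] [82. 86.]
side blue pot 264 mean [478.2 111.8  65.1] mid [478.5 111.4]
side green tile 884 [634.8 106. ] [82. 83.]
side green pot 143 mean [610.7 -96.8  65.1] mid [610.2 -97.8]
wrist red tile 4101 [619.4 -98.9] [84. 84.]
wrist red pot 905 mean [490.7 -72.8  64.5] mid [490.9 -72.9]
wrist green tile 7377 [637.3 103.9] [82. 85.]
wrist green pot 2271 mean [ 616.7 -102.8   64.9] mid [ 616.3 -102.8]
```

Blue is centred to within about 2 mm. Green pot next.

move_arm:
  plan:
    - {"x":1,"y":0.5,"z":20,"rx":0,"ry":0,"rz":0}
    - {"x":0,"y":0,"z":35,"rx":0,"ry":0,"rz":0}
    - {"x":0,"y":0,"z":33,"rx":0,"ry":0,"rz":0}
    - {"x":0,"y":0,"z":28,"rx":0,"ry":0,"rz":0}
    - {"x":0,"y":0,"z":18,"rx":0,"ry":0,"rz":0}
    - {"x":0,"y":0,"z":10,"rx":0,"ry":0,"rz":0}
    - {"x":0,"y":0,"z":5.7,"rx":0,"ry":0,"rz":0}
    - {"x":0,"y":0,"z":0,"rx":0,"ry":0,"rz":0}
    - {"x":0,"y":0,"z":0,"rx":0,"ry":0,"rz":0}

```text
time_s: 27.75
ee_pos: [616.1, -101.3, 21.7]
ee_rot: [180.0, -0.1, 4.9]
force: [-1.1, -0.4, 0.1]
gripper_width: 91.3
gripper_force: 0.0
```

move_arm:
  plan:
    - {"x":0,"y":0,"z":0,"rx":0,"ry":0,"rz":0}
    - {"x":0,"y":0,"z":0,"rx":0,"ry":0,"rz":0}
    - {"x":0,"y":0,"z":0,"rx":0,"ry":0,"rz":0}
    - {"x":0,"y":0,"z":0,"rx":0,"ry":0,"rz":0}
    - {"x":0,"y":0,"z":0,"rx":0,"ry":0,"rz":0}
    - {"x":0,"y":0,"z":0,"rx":0,"ry":0,"rz":0}
    - {"x":0,"y":0,"z":0,"rx":0,"ry":0,"rz":0}
    - {"x":0,"y":0,"z":0,"rx":0,"ry":0,"rz":0}
  grip: 0.45
  squeeze: 20

```text
time_s: 28.55
ee_pos: [615.4, -101.5, 20.7]
ee_rot: [180.0, -0.0, 4.9]
force: [0.8, -0.4, 0.3]
gripper_width: 50.2
gripper_force: 20.0
```

move_arm:
  plan:
    - {"x":0,"y":0,"z":-10,"rx":0,"ry":0,"rz":0}
    - {"x":0,"y":0,"z":-25,"rx":0,"ry":0,"rz":0}
    - {"x":0,"y":0,"z":-25,"rx":0,"ry":0,"rz":0}
    - {"x":4.8,"y":-25,"z":0,"rx":0,"ry":0,"rz":0}
    - {"x":7,"y":-38,"z":0,"rx":0,"ry":0,"rz":0}
    - {"x":7,"y":-40,"z":0,"rx":0,"ry":0,"rz":0}
    - {"x":7,"y":-40,"z":0,"rx":0,"ry":0,"rz":0}
    - {"x":7,"y":-38,"z":0,"rx":0,"ry":0,"rz":0}
    - {"x":5,"y":-24.5,"z":0,"rx":0,"ry":0,"rz":0}
    - {"x":0,"y":0,"z":0,"rx":0,"ry":0,"rz":0}

```text
time_s: 29.55
ee_pos: [635.6, 110.3, 81.0]
ee_rot: [-179.9, -0.0, 5.1]
force: [0.3, -0.5, -1.4]
gripper_width: 49.7
gripper_force: 20.0
```

move_arm:
  plan:
    - {"x":0,"y":0,"z":15,"rx":0,"ry":0,"rz":0}
    - {"x":0,"y":0,"z":20,"rx":0,"ry":0,"rz":0}
    - {"x":0,"y":0,"z":14,"rx":0,"ry":0,"rz":0}
    - {"x":0,"y":0,"z":6,"rx":0,"ry":0,"rz":0}
    - {"x":0,"y":0,"z":3,"rx":0,"ry":0,"rz":0}
    - {"x":0,"y":0,"z":1,"rx":0,"ry":0,"rz":0}
    - {"x":0,"y":0,"z":0.5,"rx":0,"ry":0,"rz":0}
    - {"x":0,"y":0,"z":0,"rx":0,"ry":0,"rz":0}
    - {"x":0,"y":0,"z":0,"rx":0,"ry":0,"rz":0}

```text
time_s: 30.45
ee_pos: [635.7, 106.7, 21.7]
ee_rot: [180.0, -0.1, 4.9]
force: [-0.2, -0.5, -1.7]
gripper_width: 50.0
gripper_force: 20.0
```

move_arm:
  plan:
    - {"x":0,"y":0,"z":0.7,"rx":0,"ry":0,"rz":0}
    - {"x":0,"y":0,"z":0.2,"rx":0,"ry":0,"rz":0}
    - {"x":0,"y":0,"z":0,"rx":0,"ry":0,"rz":0}
    - {"x":0,"y":0,"z":0,"rx":0,"ry":0,"rz":0}

```text
time_s: 30.85
ee_pos: [635.6, 106.7, 20.7]
ee_rot: [180.0, -0.0, 4.9]
force: [-0.4, 0.6, 2.6]
gripper_width: 49.9
gripper_force: 20.0
```

move_arm:
  plan:
    - {"x":0,"y":0,"z":0,"rx":0,"ry":0,"rz":0}
    - {"x":0,"y":0,"z":0,"rx":0,"ry":0,"rz":0}
    - {"x":0,"y":0,"z":0,"rx":0,"ry":0,"rz":0}
    - {"x":0,"y":0,"z":0,"rx":0,"ry":0,"rz":0}
    - {"x":0,"y":0,"z":-10,"rx":0,"ry":0,"rz":0}
    - {"x":0,"y":0,"z":-30,"rx":0,"ry":0,"rz":0}
    - {"x":0,"y":0,"z":-40,"rx":0,"ry":0,"rz":0}
    - {"x":0,"y":0,"z":-40,"rx":0,"ry":0,"rz":0}
    - {"x":0,"y":0,"z":-30,"rx":0,"ry":0,"rz":0}
  grip: 0.85

```text
time_s: 31.75
ee_pos: [636.2, 106.8, 174.0]
ee_rot: [-180.0, -0.2, 4.9]
force: [0.7, 0.4, 0.2]
gripper_width: 77.5
gripper_force: 0.0
```

move_arm:
  plan:
    - {"x":-19,"y":19,"z":0,"rx":0,"ry":0,"rz":0}
    - {"x":-27,"y":26,"z":0,"rx":0,"ry":0,"rz":0}
    - {"x":-27,"y":26,"z":0,"rx":0,"ry":0,"rz":0}
    - {"x":-27,"y":26,"z":0,"rx":0,"ry":0,"rz":0}
    - {"x":-27,"y":26,"z":0,"rx":0,"ry":0,"rz":0}
    - {"x":-27,"y":26,"z":0,"rx":0,"ry":0,"rz":0}
    - {"x":-17.5,"y":16.6,"z":0,"rx":0,"ry":0,"rz":0}
    - {"x":0,"y":0,"z":0,"rx":0,"ry":0,"rz":0}
    - {"x":0,"y":0,"z":0,"rx":0,"ry":0,"rz":0}
  grip: 1

```text
time_s: 32.65
ee_pos: [479.2, -73.2, 171.1]
ee_rot: [180.0, -0.1, 4.8]
force: [-0.3, 0.2, 0.2]
gripper_width: 91.8
gripper_force: 0.0
```

Run:
```python
from d import *
s=state(); print(s["ee_pos"],s["ee_rot"])
for n in("scene","side","wrist"): dep(grab_frame(n),n)
```

```text
[479.19186701 -73.18151676 171.10807077] [ 1.79993015e+02 -1.16202612e-01  4.84607032e+00]
scene red tile 1387 [618.  -96.9] [84. 84.]
scene red pot 366 mean [478.  -70.4  64.4] mid [478. -71.]
scene blue tile 972 [480.  108.7] [84. 83.]
scene blue pot 491 mean [480.5 110.8  64.5] mid [480.  110.6]
scene green tile 1073 [635.4 106.7] [83. 83.]
scene green pot 552 mean [634.1 108.5  64.6] mid [634.3 108.1]
side red tile 710 [618.8 -97.4] [89. 84.]
side red pot 203 mean [476.8 -69.3  65. ] mid [477.  -70.6]
side blue tile 601 [479.7 109.4] [83. 84.]
side blue pot 263 mean [478.1 113.5  65.2] mid [478.4 113.2]
side green tile 473 [633.8 107. ] [82. 84.]
side green pot 247 mean [632.1 111.1  65. ] mid [633.2 109.7]
wrist red tile 9344 [619.3 -99.1] [84. 84.]
wrist red pot 2369 mean [479.8 -73.5  64.8] mid [479.3 -73.5]
wrist blue tile 3802 [481.7 106.5] [83. 85.]
wrist blue pot 2509 mean [482.  106.1  64.8] mid [481.7 106.7]
wrist green tile 3757 [626.3 102.4] [62. 84.]
wrist green pot 1968 mean [625.9 103.1  64.9] mid [625.  104.3]
```

Green is centred too. Last is the red pot, moving dX +140 to y = −98.4.

move_arm:
  plan:
    - {"x":0,"y":0,"z":20,"rx":0,"ry":0,"rz":0}
    - {"x":0,"y":0,"z":35,"rx":0,"ry":0,"rz":0}
    - {"x":0,"y":0,"z":33,"rx":0,"ry":0,"rz":0}
    - {"x":0,"y":0,"z":28,"rx":0,"ry":0,"rz":0}
    - {"x":0,"y":0,"z":18,"rx":0,"ry":0,"rz":0}
    - {"x":0,"y":0,"z":10,"rx":0,"ry":0,"rz":0}
    - {"x":0,"y":0,"z":6,"rx":0,"ry":0,"rz":0}
    - {"x":0,"y":0,"z":0,"rx":0,"ry":0,"rz":0}
    - {"x":0,"y":0,"z":0,"rx":0,"ry":0,"rz":0}

```text
time_s: 33.7
ee_pos: [479.5, -73.1, 20.9]
ee_rot: [180.0, -0.1, 4.9]
force: [0.2, 0.3, -0.2]
gripper_width: 91.5
gripper_force: 0.0
```

move_arm:
  plan:
    - {"x":0,"y":0,"z":0,"rx":0,"ry":0,"rz":0}
    - {"x":0,"y":0,"z":0,"rx":0,"ry":0,"rz":0}
    - {"x":0,"y":0,"z":0,"rx":0,"ry":0,"rz":0}
    - {"x":0,"y":0,"z":0,"rx":0,"ry":0,"rz":0}
    - {"x":0,"y":0,"z":0,"rx":0,"ry":0,"rz":0}
    - {"x":0,"y":0,"z":0,"rx":0,"ry":0,"rz":0}
    - {"x":0,"y":0,"z":0,"rx":0,"ry":0,"rz":0}
    - {"x":0,"y":0,"z":0,"rx":0,"ry":0,"rz":0}
  grip: 0.45
  squeeze: 20

```text
time_s: 34.5
ee_pos: [478.7, -73.1, 20.3]
ee_rot: [180.0, -0.0, 4.9]
force: [-0.0, -0.5, 1.8]
gripper_width: 49.9
gripper_force: 20.0
```

move_arm:
  plan:
    - {"x":0,"y":0,"z":-10,"rx":0,"ry":0,"rz":0}
    - {"x":0,"y":0,"z":-25,"rx":0,"ry":0,"rz":0}
    - {"x":0,"y":0,"z":-25,"rx":0,"ry":0,"rz":0}
    - {"x":17,"y":5,"z":0,"rx":0,"ry":0,"rz":0}
    - {"x":28,"y":7,"z":0,"rx":0,"ry":0,"rz":0}
    - {"x":28,"y":8,"z":0,"rx":0,"ry":0,"rz":0}
    - {"x":28,"y":8,"z":0,"rx":0,"ry":0,"rz":0}
    - {"x":22.3,"y":5.2,"z":0,"rx":0,"ry":0,"rz":0}
    - {"x":14,"y":4,"z":0,"rx":0,"ry":0,"rz":0}
    - {"x":0,"y":0,"z":0,"rx":0,"ry":0,"rz":0}

```text
time_s: 35.5
ee_pos: [620.3, -98.7, 80.2]
ee_rot: [180.0, -0.1, 4.9]
force: [-0.6, -0.0, -1.8]
gripper_width: 49.6
gripper_force: 20.0
```

move_arm:
  plan:
    - {"x":0,"y":0,"z":15,"rx":0,"ry":0,"rz":0}
    - {"x":0,"y":0,"z":20,"rx":0,"ry":0,"rz":0}
    - {"x":0,"y":0,"z":14,"rx":0,"ry":0,"rz":0}
    - {"x":0,"y":0,"z":6,"rx":0,"ry":0,"rz":0}
    - {"x":0,"y":0,"z":3,"rx":0,"ry":0,"rz":0}
    - {"x":0,"y":0,"z":1,"rx":0,"ry":0,"rz":0}
    - {"x":0,"y":0,"z":0.5,"rx":0,"ry":0,"rz":0}
    - {"x":0,"y":0,"z":0,"rx":0,"ry":0,"rz":0}
    - {"x":0,"y":0,"z":0,"rx":0,"ry":0,"rz":0}

```text
time_s: 36.4
ee_pos: [619.0, -98.4, 21.3]
ee_rot: [180.0, -0.1, 4.9]
force: [0.0, -0.0, -1.9]
gripper_width: 49.8
gripper_force: 20.0
```

Set down, release, rise and retreat towards the base, clear of everything.

move_arm:
  plan:
    - {"x":0,"y":0,"z":0.7,"rx":0,"ry":0,"rz":0}
    - {"x":0,"y":0,"z":0.3,"rx":0,"ry":0,"rz":0}
    - {"x":0,"y":0,"z":0,"rx":0,"ry":0,"rz":0}
    - {"x":0,"y":0,"z":0,"rx":0,"ry":0,"rz":0}

```text
time_s: 36.8
ee_pos: [619.0, -98.4, 20.4]
ee_rot: [180.0, -0.0, 4.9]
force: [-0.7, 0.5, 4.0]
gripper_width: 49.5
gripper_force: 20.0
```

move_arm:
  plan:
    - {"x":0,"y":0,"z":0,"rx":0,"ry":0,"rz":0}
    - {"x":0,"y":0,"z":0,"rx":0,"ry":0,"rz":0}
    - {"x":0,"y":0,"z":0,"rx":0,"ry":0,"rz":0}
    - {"x":0,"y":0,"z":0,"rx":0,"ry":0,"rz":0}
    - {"x":0,"y":0,"z":-10,"rx":0,"ry":0,"rz":0}
    - {"x":0,"y":0,"z":-30,"rx":0,"ry":0,"rz":0}
    - {"x":0,"y":0,"z":-40,"rx":0,"ry":0,"rz":0}
    - {"x":0,"y":0,"z":-40,"rx":0,"ry":0,"rz":0}
    - {"x":0,"y":0,"z":-40,"rx":0,"ry":0,"rz":0}
  grip: 0.85

```text
time_s: 37.7
ee_pos: [618.5, -98.3, 182.1]
ee_rot: [180.0, -0.0, 4.9]
force: [0.7, -0.3, -0.5]
gripper_width: 77.4
gripper_force: 0.0
```

move_arm:
  plan:
    - {"x":-25,"y":0,"z":-5,"rx":0,"ry":0,"rz":0}
    - {"x":-35,"y":0,"z":-5,"rx":0,"ry":0,"rz":0}
    - {"x":-35,"y":0,"z":-5,"rx":0,"ry":0,"rz":0}
    - {"x":-35,"y":0,"z":-5,"rx":0,"ry":0,"rz":0}
    - {"x":-35,"y":0,"z":0,"rx":0,"ry":0,"rz":0}
    - {"x":-25,"y":0,"z":0,"rx":0,"ry":0,"rz":0}
    - {"x":0,"y":0,"z":0,"rx":0,"ry":0,"rz":0}
    - {"x":0,"y":0,"z":0,"rx":0,"ry":0,"rz":0}
    - {"x":0,"y":0,"z":0,"rx":0,"ry":0,"rz":0}

```text
time_s: 38.6
ee_pos: [430.7, -114.8, 200.2]
ee_rot: [180.0, -0.1, 4.9]
force: [0.6, -0.4, -1.2]
gripper_width: 77.6
gripper_force: 0.0
```

Run:
```python
from d import *
s=state(); print(s["time_s"],s["ee_pos"],s["force"])
for n in("scene","side","wrist"):
    f=grab_frame(n); dep(f,n)
    if n=="scene": save("end",f["img"]); yl(f)
```

```text
38.6 [ 430.72193042 -114.76280366  200.24951172] [ 0.63902811 -0.38082828 -1.19164073]
scene red tile 799 [617.9 -96.7] [84. 84.]
scene red pot 408 mean [618.2 -95.9  64.3] mid [617.8 -96.4]
scene blue tile 985 [480.1 108.7] [83. 83.]
scene blue pot 491 mean [480.2 110.6  64.7] mid [480.4 110. ]
scene green tile 1077 [635.6 106.7] [83. 83.]
scene green pot 568 mean [634.5 109.3  64.5] mid [634.3 108.9]
901 48.0 [589.7 302.8  78.8] ((589.3555297851562, 302.67034912109375), (44.93254089355469, 46.15789031982422), 48.43632507324219)
side red tile 397 [618.2 -96.9] [85. 85.]
side red pot 178 mean [616.6 -95.   65.1] mid [616.8 -96.7]
side blue tile 584 [479.5 108.3] [82. 85.]
side blue pot 280 mean [478.6 112.5  65.2] mid [478.8 111.3]
side green tile 493 [634.1 107.5] [82. 84.]
side green pot 238 mean [631.5 111.6  65.2] mid [633.  109.9]
wrist red tile 3586 [607.3 -98.8] [84. 60.]
wrist red pot 978 mean [ 604.5 -100.9   64.8] mid [ 604.2 -100.5]
wrist blue tile 3713 [481.6 105.9] [83. 84.]
wrist blue pot 2381 mean [481.7 106.   64.9] mid [481.4 106.6]
wrist green tile 2138 [605.3  99.4] [23. 84.]
```

View pics/end.png

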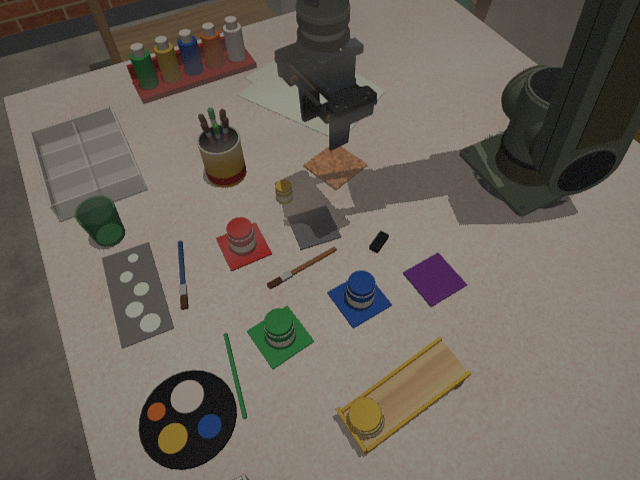

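The final picture shows red at (241,237), blue at (360,291) and green at (279,329), each on its own tile. The yellow pot is against the stop at (366,416), the brush tin hasn't moved from (222,157), and the gripper is clear.

```bash
python3 -c "
from workcell import *
print(job_done())"
```

```text
the job is handed in; nothing more can be done
None
```

The job is handed in, but no verdict came back: the yellow pot rests against the tray's stop, the red, blue and green pots stand upright within about 3 mm of their tile centres, and the brush tin was not touched.

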